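Put the mixed-up things back on their shadow boards

TASK

The block plane, the cork sanding block, the jar of screws and the roll of masking tape have been put back on one another's shadow boards. Put each one on the board whose black silhouette has its shape, centred on the silhouette and (plane and cork) lying along it, either way round, flat or upright as they stand now; you may set a thing down on a bare patch of the bench on the way. Leave the red pencil where it lies.

Things in the scene. Friction and masses are not known exactly. Their poses are not given: they have to be found in the camera images.
- block_plane: Iron block plane, 48 wide x 155 long x 54 mm high, standing on its flat sole, about 0.7 kg. Grip it across its 48 mm wide body near the middle; its upright side walls reach 36 mm up. Origin: centre of the underside; y along its length, z up.
- cork_block: Brown cork sanding block, 62 x 112 x 38 mm, about 60 g, lying flat. Origin: centre of the underside; x across its 62 mm width (grip it so), y along its length, z up.
- screw_jar: Clear round jar of screws with a brass-coloured metal lid, 66 mm across, 86 mm high, about 0.22 kg, upright; the body is 72 mm high, the lid above it nearly as wide (65 mm). Origin: centre of the underside, z up.
- tape_masking: Roll of cream masking tape lying flat, a ring of 97 mm outer diameter and 36 mm height with an open hole about 78 mm wide, about 0.12 kg; grip its wall (about 10 mm thick, middle of the wall 43 mm from the axis), one finger in the hole. Origin: on its axis at the underside, z up.
- plane_board: Fixed plywood shadow board, 120 x 180 x 9 mm, with a black silhouette in its middle: a long narrow rectangle, 64 x 171 mm, along y. Origin: centre of the underside; y along the 180 mm side, z up; its top is 9 mm above the origin. Home of the block plane: centre over centre, y axes parallel, either way round. At the start another thing stands on it and hides part of the silhouette.
- cork_board: Fixed plywood shadow board, 120 x 180 x 9 mm, with a black silhouette in its middle: a shorter, wider rectangle, 78 x 128 mm, along y. Origin: centre of the underside; y along the 180 mm side, z up; its top is 9 mm above the origin. Home of the cork sanding block: centre over centre, y axes parallel, either way round. At the start another thing stands on it and hides part of the silhouette.
- jar_board: Fixed plywood shadow board, 120 x 180 x 9 mm, with a black silhouette in its middle: a filled disc of 82 mm diameter. Origin: centre of the underside; y along the 180 mm side, z up; its top is 9 mm above the origin. Home of the jar of screws: centre over centre. At the start another thing stands on it and hides part of the silhouette.
- tape_board: Fixed plywood shadow board, 120 x 180 x 9 mm, with a black silhouette in its middle: a ring of 113 mm outer and 62 mm inner diameter. Origin: centre of the underside; y along the 180 mm side, z up; its top is 9 mm above the origin. Home of the roll of masking tape: centre over centre. At the start another thing stands on it and hides part of the silhouette.
- carpenter_pencil: Bystander: flat red carpenter's pencil, 14 x 186 x 8 mm, lying loose. Leave it alone. Origin: centre of the underside, y along its length. To the right of it, in front of the standing white glue bottle, is a patch of bare bench (z = 0) where one thing can be put down meanwhile: at the start nothing stands between x = 0.60 and 0.75 m, y = 0.05 and 0.29 m (base frame).
There are look-alikes about, which are no part of the job. What is meant by the screw_jar is not pink, and is the larger of those in its own colour.

How it is judged:
By the outcome, as a careful person would: the job done as asked, in the order asked, and still so for the second after the job is handed in, with the robot touching nothing.
It also fails if it takes over 138 s, if anything falls off the work surface, if the arm or the gripper's body presses on something with over 40 N, if the wrist force passes 120 N, or if a joint passes its speed limit or range.

ROBOT

A 6-joint arm with a two-finger parallel gripper is mounted at the origin on a cart in front of the work surface, level with it; the furniture and walls round the work are solid. World frame = base frame: x ahead of the robot, y to its left, z up, the work surface at z = 0. Lengths are in m, angles in rad, forces in N, time in s.
With the tool pointing down it reaches from about 0.375 to 0.975 m from the base axis. Payload 3.8 kg.
Tool frame: the origin (TCP) lies on the mounting face of the last link; the fingertips stand 173 mm ahead of it and the grasp point (between the pads) lies 155 mm ahead of it (bot.hold_point_z is the distance from the TCP to the grasp point, in m); z points along the fingers, y is the line along which they close (so a half turn about z gives the same grasp; the last joint's range is limited). The gripper opens to 85 mm and grips with 20 to 120 N. Pads are 22 mm wide; open, the fingers measure 114 mm over their backs; the gripper's body (76 mm by 85 mm) begins 54 mm behind the grasp point. The pads swing forward as they close: fully open they stand 13 mm farther back than shut.
Start: joints at [1.11, 0.264, 1.604, -0, 1.274, -0.037], TCP at [0.278, 0.615, 0.405] pointing down, gripper open.
Joint ranges: [-2.63, 2.63], [-0.94, 2.18], [0.31, 2.57], [-1.31, 4.45], [0, 2.66], [-2.55, 2.55]. Speed limits (rad/s): [2.57, 2.57, 3.14, 3.14, 3.14, 3.14].

INTERFACE

Orientations are given as a rotation vector (axis times angle).
In Python, from workcell import bot, optics gives the robot as it stands.
- The arm moves only by the shell command python3 -m jog 'ROWS' [OPENING] [FORCE]. ROWS is JSON, a list of rows, each an object of numbers: "dx", "dy", "dz": the shift along the tool's x, y, z in mm; "ax", "ay", "az": the turn, a rotation vector about the tool's x, y, z in degrees. A call has 1 to 20 rows; each row shifts and turns the commanded pose from where the row before left it, along the tool's axes as they then stand; what a row does not reach is not made up. A row lasts 1/12 s, in which the tool goes at most 41.7 mm and 7.16 degrees, less where a joint would pass 70% of its speed; a pose out of reach is approached as far as the arm can. A call with a gripper value outside its range is refused whole. OPENING is the opening, from 0 (shut) to 1 (fully open), set as the call begins (- or left out, the last holds). The fingers move at their own pace and stop on an object; FORCE is the grip in N (left out, the last holds). Time passes only in rows, so rows that do not move let the fingers close. It gives the time, the measured TCP pose, the force, the opening and the grip force at its end, in the units of the state.
- bot.read_state(): the state, without advancing time (a new reading comes with each control period).
- optics.read_camera(name): name is "scene" or "side" or "wrist"; returns a dict with "img" (420x560x3 uint8, red, green, blue), "vertical_fov" (degrees; the focal length in pixels is half the picture's height over the tangent of half this angle, whatever the lens; pixels are square), "cx", "cy" (the principal point, pixels), "R" (3x3) and "t" (3): a world point X has camera coordinates R X + t; the wrist camera has in their place "tool_from_camera" (4x4, takes a point from camera to tool coordinates, whose origin is the TCP and whose axes are the flange's). Camera axes: x right, y down, z forward; pixel columns grow to the right and rows downward; lengths in m; the calibration is good to about 2 mm. A picture is of the moment at which its call begins: read the wrist's pose just before it. There is no depth.
- bot.finish_job(): hands the job in; it is judged then, once.
The state is a dict: "time": time; "q": joint angles; "joint_vel": joint speeds; "joint_torque": joint torques, N m; "tool_pos": TCP position; "tcp_rot": TCP orientation; "wrist_force": force on the tool from outside, world axes, zero at the start; "torque": the same for the moment, N m; "width": opening from 0.0 (shut) to 1.0 (fully open); "grip_force": force on a finger pad.
Only numpy, scipy, OpenCV 4.12 (cv2) and the standard library are available. Lean on these libraries where they do the work, as an engineer would, in place of code of your own. Each camera call takes 0.05 s, during which the arm holds its last target. There are 200 camera calls.

## Working session

There is one attempt and no reset: what is moved stays moved. The work goes in short steps, Python scripts to look and compute and a shell command to move; the robot and the scene stay as the last step left them, time stands still between calls to the robot, and variables do not carry over. Pictures are saved under pics/ and viewed, at most 14 in all, crops included, and the job is handed in when it is done.

```bash
ls; mkdir -p pics
python3 - <<'E'
from workcell import bot, optics
import cv2,numpy as np
s=bot.read_state();print(s)
for n in ["scene","side","wrist"]:
    c=optics.read_camera(n); cv2.imwrite(f"pics/{n}0.png",c["img"][:,:,::-1]); print({k:v for k,v in c.items() if k!="img"})
E
```

```text
pics
{'time': 0.0, 'q': array([ 1.11010108e+00,  2.64715574e-01,  1.60537553e+00, -8.04787721e-06,
        1.27367666e+00, -3.68930519e-02]), 'joint_vel': array([-0.00180096, -0.00027272, -0.00024199,  0.00087697,  0.00071017,
       -0.00075847]), 'joint_torque': array([-1.74299821e-03, -5.15129828e+01, -3.67309785e+01, -3.13643641e-04,
        1.31263406e-02,  6.21565391e-06]), 'tool_pos': array([0.27742448, 0.61497463, 0.4033861 ]), 'tcp_rot': array([-0.66062109, -3.07080692,  0.00331387]), 'wrist_force': array([-0.24162523,  0.21721063,  0.60842463]), 'torque': array([ 0.05977843, -0.05831601, -0.05066026]), 'grip_force': 0.0, 'width': 1.0006013687630895}
{'vertical_fov': 46.074316492984664, 'cx': 269.30988883342917, 'cy': 208.16737498530415, 'R': array([[ 0.77857259, -0.62736679,  0.01535008],
       [-0.36324266, -0.47046657, -0.80418653],
       [ 0.51174162,  0.62054179, -0.59417876]]), 't': array([-0.36566984,  0.22360598,  1.19486717])}
{'vertical_fov': 47.34900566330218, 'cx': 275.59303822105244, 'cy': 211.33191875032276, 'R': array([[-0.93749668, -0.34798885, -0.00193358],
       [-0.30774991,  0.8316595 , -0.46220393],
       [ 0.1624499 , -0.43271959, -0.88677155]]), 't': array([0.47516816, 0.1448869 , 1.46067219])}
{'vertical_fov': 70.10775862400682, 'cx': 276.81829425994, 'cy': 206.48613607406332, 'tool_from_camera': array([[ 9.10401702e-05, -9.59850904e-01, -2.80510668e-01,
         7.14744956e-02],
       [ 9.99999437e-01, -2.09225500e-04,  1.04047880e-03,
         1.19114935e-04],
       [-1.05739451e-03, -2.80510604e-01,  9.59850344e-01,
         3.04959378e-02],
       [ 0.00000000e+00,  0.00000000e+00,  0.00000000e+00,
         1.00000000e+00]])}
```

View pics/scene0.png

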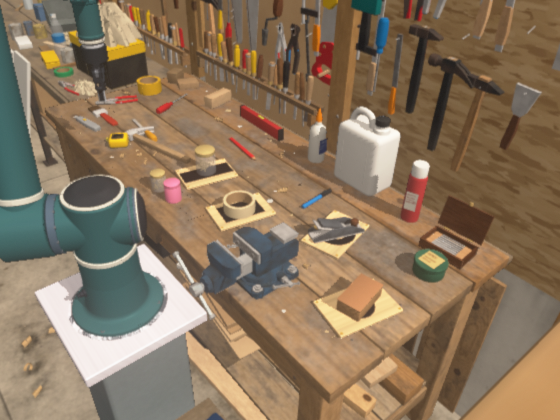

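View pics/side0.png

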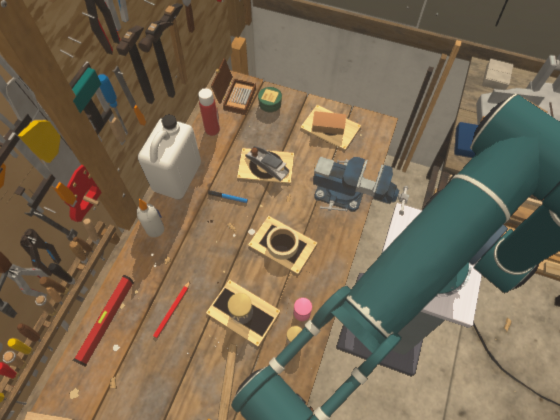

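```bash
cat > h.py <<'E'
import numpy as np,cv2
from scipy.spatial.transform import Rotation as Ro
from workcell import bot,optics
def cam(n):
    s=bot.read_state(); c=optics.read_camera(n)
    c["f"]=210/np.tan(np.radians(c["vertical_fov"]/2))
    if n=="wrist":
        T=np.eye(4);T[:3,:3]=Ro.from_rotvec(s["tcp_rot"]).as_matrix();T[:3,3]=s["tool_pos"]
        W=T@c["tool_from_camera"]; c["R"]=W[:3,:3].T; c["t"]=-c["R"]@W[:3,3]
    return c
def ray(c,uv,z):
    uv=np.atleast_2d(np.asarray(uv,float)); d=np.c_[(uv[:,0]-c["cx"])/c["f"],(uv[:,1]-c["cy"])/c["f"],np.ones(len(uv))]@c["R"]
    o=-c["R"].T@c["t"]; return (o+d*((z-o[2])/d[:,2])[:,None])[:,:2]
def proj(c,X):
    p=np.atleast_2d(X)@c["R"].T+c["t"]; return p[:,:2]/p[:,2:]*c["f"]+[c["cx"],c["cy"]]
def rectify(c,z,x0,x1,y0,y1,s=0.001):
    # plane-z homography: columns = y decreasing (left = +y), rows = x decreasing (up = +x); s m per px
    w,h=int((y1-y0)/s),int((x1-x0)/s)
    P=np.array([[x1,y1,z],[x1,y0,z],[x0,y0,z],[x0,y1,z]])
    H=cv2.getPerspectiveTransform(proj(c,P).astype(np.float32),np.float32([[0,0],[w,0],[w,h],[0,h]]))
    return cv2.warpPerspective(c["img"],H,(w,h))[:,:,::-1]
E
python3 - <<'E'
from h import *
im=cv2.imread("pics/side0.png"); cv2.imwrite("pics/sc.png",cv2.resize(im[90:370,190:390],None,fx=2.1,fy=2.1,interpolation=cv2.INTER_CUBIC))
im=cv2.imread("pics/scene0.png"); cv2.imwrite("pics/sc2.png",cv2.resize(im[130:340,135:415],None,fx=2.8,fy=2.8,interpolation=cv2.INTER_CUBIC))
c=cam("side")
for n,p,z in [("jar",(239,300),.095),("tape",(284,240),.045),("plane",(266,163),.05),("cork",(329,122),.047),("smalljar",(296,330),.06),("pink",(303,303),.06),("penc",(187,286),0),("penc",(155,338),0)]: print(n,ray(c,p,z))
E
```

```text
jar [[0.48379269 0.34796819]]
tape [[0.43666531 0.11611955]]
plane [[ 0.58459232 -0.11975977]]
cork [[ 0.44230129 -0.35301624]]
smalljar [[0.31297425 0.3626358 ]]
pink [[0.31945343 0.28481548]]
penc [[0.66220219 0.33742355]]
penc [[0.68138222 0.5077371 ]]
```

View pics/sc.png

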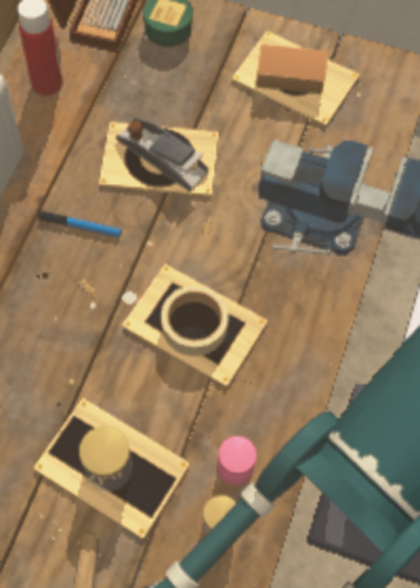

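View pics/sc2.png

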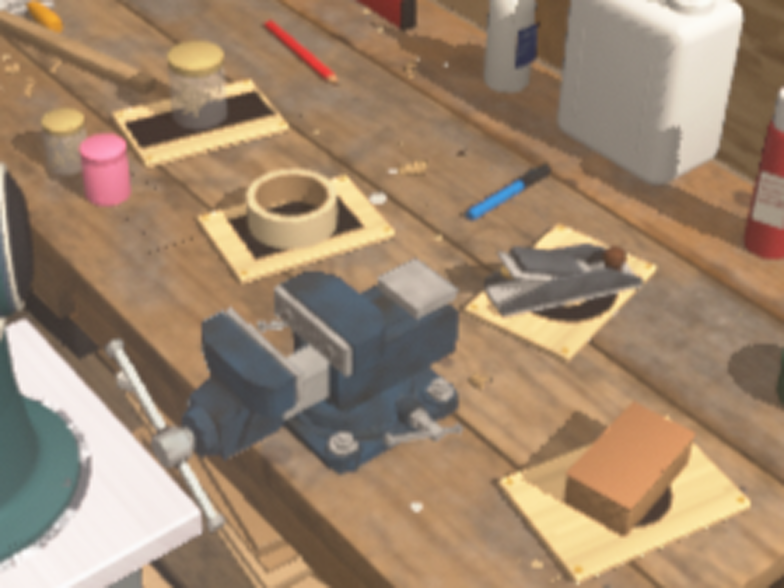

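Candidates for screw_jar: large brass-lid jar side (240,305) / scene (205,160); small brass-lid jar side (296,335) / scene (157,180); pink jar side (303,308) / scene (172,190). The large brass-lid jar is the one. It stands on the plane board (long rectangle), the tape on the cork board, the plane on the tape (ring) board and the cork on the jar (disc) board.

```bash
cat >> h.py <<'E'
def board(c,near,z=0.009,rad=0.11,hsv=((15,60,120),(35,200,255))):
    hs=cv2.cvtColor(c["img"],cv2.COLOR_RGB2HSV); m=cv2.inRange(hs,*hsv)
    ys,xs=np.nonzero(m); P=ray(c,np.c_[xs,ys],z); P=P[np.hypot(*(P-near).T)<rad]
    if len(P)<50: return None
    # drop specks: rasterise 2mm, keep largest component
    g=np.zeros((300,300),np.uint8); ij=np.round((P-near)/0.002+150).astype(int); g[ij[:,0],ij[:,1]]=255
    g=cv2.morphologyEx(g,cv2.MORPH_CLOSE,np.ones((5,5)));g=cv2.morphologyEx(g,cv2.MORPH_OPEN,np.ones((3,3)))
    cs,_=cv2.findContours(g,cv2.RETR_EXTERNAL,cv2.CHAIN_APPROX_NONE); k=max(cs,key=cv2.contourArea)
    (a,b),wh,_=r=cv2.minAreaRect(k); bx=cv2.boxPoints(r)[:,::-1]  # rows=x, cols=y
    e=[bx[1]-bx[0],bx[2]-bx[1]]; L=max(e,key=np.linalg.norm)
    return near+(np.array([b,a])-150)*0.002, np.round(np.array(wh)*2,1), np.degrees(np.arctan2(L[1],L[0]))%180  # dir of long side in world deg
E
python3 - <<'E'
from h import *
for n in ["side","scene"]:
    c=cam(n); print(n)
    for k,p in dict(plane_b=(.475,.33),cork_b=(.42,.11),tape_b=(.58,-.12),jar_b=(.43,-.35)).items(): print(k,board(c,np.array(p),rad=.125))
E
```

```text
side
plane_b (array([0.475, 0.33 ]), array([248., 248.]), np.float32(90.0))
cork_b (array([0.419, 0.11 ]), array([246., 248.]), np.float32(90.0))
tape_b (array([ 0.58, -0.12]), array([248., 248.]), np.float32(90.0))
jar_b (array([ 0.42992749, -0.35172867]), array([248.5, 243.8]), np.float32(6.84277))
scene
plane_b (array([0.48678824, 0.32604706]), array([247.7, 218.7]), np.float32(77.47118))
cork_b (array([0.42204379, 0.11477026]), array([238.6, 246.4]), np.float32(164.21924))
tape_b (array([ 0.58973642, -0.12389374]), array([248.1, 227.1]), np.float32(68.03944))
jar_b (array([ 0.43, -0.35]), array([248., 248.]), np.float32(90.0))
```

Run:
```python
from h import *
c=cam("side"); hs=cv2.cvtColor(c["img"],cv2.COLOR_RGB2HSV)
for u,v in [(213,311),(262,250),(250,176),(340,139),(300,262),(220,250),(260,210),(200,330),(270,330)]: print((u,v),hs[v,u],c["img"][v,u])
for n in ["side","scene"]:
    c=cam(n); print(n)
    for lo in [(16,60,185),(18,60,200)]:
     for k,p in dict(plane_b=(.475,.33),cork_b=(.42,.11),tape_b=(.58,-.12),jar_b=(.43,-.35)).items(): print(k,*board(c,np.array(p),rad=.125,hsv=(lo,(35,200,255))))
```

```text
(213, 311) [ 24  94 240] [240 223 152]
(262, 250) [ 24  94 240] [240 223 152]
(250, 176) [ 24  94 240] [240 223 152]
(340, 139) [ 18 114 193] [193 158 107]
(300, 262) [ 23  97 241] [241 220 149]
(220, 250) [ 15  94 144] [144 118  91]
(260, 210) [ 16 112 162] [162 129  91]
(200, 330) [ 16 113 162] [162 129  90]
(270, 330) [ 16 113 131] [131 103  73]
side
plane_b [0.47210379 0.33219705] [ 81.4 178.8] 168.92981
cork_b [0.44503845 0.11119229] [121.2 185.9] 168.69006
tape_b [ 0.64552945 -0.12611765] [ 74.7 120.3] 104.03623
jar_b [ 0.41073077 -0.36434613] [120.4 123.2] 168.69005
plane_b [0.47263507 0.33122644] [ 77. 179.] 167.61923
cork_b [0.44323077 0.11215387] [120.  179.6] 168.69006
tape_b [ 0.64639545 -0.12536395] [ 71.3 119.6] 104.34932
jar_b [ 0.368 -0.356] [ 52. 120.] 90.0
scene
plane_b [0.4679231  0.29761539] [ 40.4 180. ] 168.69006
cork_b [0.44884616 0.1282308 ] [179.6 182.8] 168.69006
tape_b [ 0.55046271 -0.15662021] [ 91.2 124.4] 103.73627
jar_b [ 0.43948779 -0.37739026] [125.6 184. ] 167.90523
plane_b [0.46761539 0.29807693] [ 30.2 176.9] 168.69005
cork_b [0.44385306 0.10783594] [131.2 178.6] 169.11446
tape_b [ 0.55082098 -0.1566011 ] [ 87.2 122.5] 105.42216
jar_b [ 0.43885193 -0.37782187] [120.4 181.3] 166.6075
```

```bash
python3 -m jog '[{"az":-6.05},{"az":-6.05},{"az":-6.05},{"az":-6.05},{"dx":-19,"dy":-31},{"dx":-19,"dy":-31},{"dx":-19,"dy":-31},{"dx":-19,"dy":-31},{"dx":-19,"dy":-31},{"dx":-19,"dy":-31},{"dx":-19,"dy":-31},{"dx":-19,"dy":-31},{"dx":-19,"dy":-31},{"dx":0},{"dx":0}]'
python3 - <<'E'
from h import *
s=bot.read_state();R=Ro.from_rotvec(s["tcp_rot"]).as_matrix();print(s["time"],s["tool_pos"],R.round(3))
c=cam("wrist");np.save("w1.npy",c,allow_pickle=True)
cv2.imwrite("pics/r1.png",rectify(c,0.009,.27,.67,.02,.5)); cv2.imwrite("pics/w1.png",c["img"][:,:,::-1])
E
```

```text
0.45 [0.27756912 0.61526236 0.40455785] [[-0.912  0.411 -0.   ]
 [ 0.411  0.912 -0.   ]
 [-0.    -0.    -1.   ]]invalid input
```

View pics/r1.png

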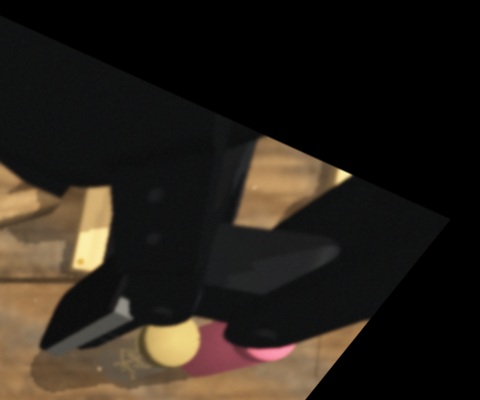

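```bash
python3 -m jog '[{"az":-6},{"az":-6},{"az":-6},{"az":-6}]'; python3 -m jog '[{"dx":-19,"dy":-31,"dz":0,"ax":0,"ay":0,"az":0}]'
```

```text
time: 0.58
tool_pos: [0.2816, 0.5827, 0.4039]
tcp_rot: [-0.657, -3.071, -0.005]
wrist_force: [0.1, -0.6, -0.4]
width: 1.0
grip_force: 0.0invalid input
```

```bash
python3 -m jog '[{"dx":0,"dy":0,"dz":0,"ax":0,"ay":0,"az":-6},{"dx":0,"dy":0,"dz":0,"ax":0,"ay":0,"az":-6},{"dx":0,"dy":0,"dz":0,"ax":0,"ay":0,"az":-6},{"dx":0,"dy":0,"dz":0,"ax":0,"ay":0,"az":-6},{"dx":-19,"dy":-30,"dz":0,"ax":0,"ay":0,"az":0},{"dx":-19,"dy":-30,"dz":0,"ax":0,"ay":0,"az":0},{"dx":-19,"dy":-30,"dz":0,"ax":0,"ay":0,"az":0},{"dx":-19,"dy":-30,"dz":0,"ax":0,"ay":0,"az":0},{"dx":-19,"dy":-30,"dz":0,"ax":0,"ay":0,"az":0},{"dx":-19,"dy":-30,"dz":0,"ax":0,"ay":0,"az":0},{"dx":-19,"dy":-30,"dz":0,"ax":0,"ay":0,"az":0},{"dx":-19,"dy":-30,"dz":0,"ax":0,"ay":0,"az":0},{"dx":0,"dy":0,"dz":0,"ax":0,"ay":0,"az":0},{"dx":0,"dy":0,"dz":0,"ax":0,"ay":0,"az":0}]'
python3 - <<'E'
from h import *
s=bot.read_state();R=Ro.from_rotvec(s["tcp_rot"]).as_matrix();print(s["time"],s["tool_pos"],R.round(3))
c=cam("wrist"); cv2.imwrite("pics/w1.png",c["img"][:,:,::-1]); c=cam("side"); cv2.imwrite("pics/s1.png",c["img"][:,:,::-1])
E
```

```text
time: 1.75
tool_pos: [0.4339, 0.3369, 0.405]
tcp_rot: [0.014, 3.141, 0.001]
wrist_force: [-0.8, 1.0, 0.1]
width: 1.004
grip_force: 0.0
1.75 [0.43389267 0.33693125 0.40495738] [[-1.     0.009  0.   ]
 [ 0.009  1.     0.   ]
 [-0.     0.    -1.   ]]
```

View pics/w1.png

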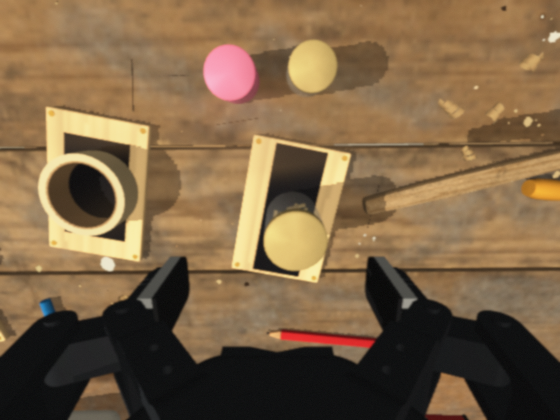

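Wrist view: large brass jar lid at (295,240) on the plane board (long rectangle, corners ≈(257,135),(352,152),(318,282),(233,268)); tape at (88,193) on the cork board; small jar (312,66), pink jar (230,73), pencil at (320,338).

```bash
cat >> h.py <<'E'
def rect(c,box,z=0.009,lo=(17,50,195),hi=(35,200,255)):
    # board in pixel box (u0,v0,u1,v1): hull of plywood pixels -> rays -> minAreaRect in mm
    u0,v0,u1,v1=box; m=cv2.inRange(cv2.cvtColor(c["img"],cv2.COLOR_RGB2HSV),lo,hi)
    b=np.zeros_like(m); b[v0:v1,u0:u1]=m[v0:v1,u0:u1]; b=cv2.morphologyEx(b,cv2.MORPH_OPEN,np.ones((2,2)))
    ys,xs=np.nonzero(b); h=cv2.convexHull((ray(c,np.c_[xs,ys],z)*1000).astype(np.float32))
    r=cv2.minAreaRect(h); bx=cv2.boxPoints(r); L=max([bx[1]-bx[0],bx[2]-bx[1]],key=np.linalg.norm)
    return np.round(r[0],1),np.round(r[1],1),round(float(np.degrees(np.arctan2(L[1],L[0]))%180),1)
def circ(c,box,z,lo,hi):
    # disc of given colour: hull of rays -> centre and diameter in mm
    u0,v0,u1,v1=box; m=cv2.inRange(cv2.cvtColor(c["img"],cv2.COLOR_RGB2HSV),lo,hi)
    b=np.zeros_like(m); b[v0:v1,u0:u1]=m[v0:v1,u0:u1]; b=cv2.morphologyEx(b,cv2.MORPH_OPEN,np.ones((3,3)))
    k=max(cv2.findContours(b,cv2.RETR_EXTERNAL,cv2.CHAIN_APPROX_NONE)[0],key=cv2.contourArea)
    h=(ray(c,k[:,0],z)*1000).astype(np.float32); return [np.round(v,1) for v in cv2.fitEllipse(h)]
E
python3 - <<'E'
from h import *
c=cam("wrist");im=c["img"];hs=cv2.cvtColor(im,cv2.COLOR_RGB2HSV)
for p in [(295,240),(320,245),(275,225),(250,200),(60,190),(125,190),(310,65),(100,120)]: print(p,hs[p[1],p[0]])
print("plane_b",rect(c,(225,125,360,290))); print("cork_b",rect(c,(38,98,160,268)))
print("lid",circ(c,(255,195,335,280),.095,(18,100,120),(30,255,255)))
print("tape",circ(c,(36,145,142,242),.045,(12,40,100),(30,120,255)))
E
```

```text
(295, 240) [ 22 119 229]
(320, 245) [ 21 126 199]
(275, 225) [ 23 117 235]
(250, 200) [ 23  94 247]
(60, 190) [ 15 131  74]
(125, 190) [ 20 100 102]
(310, 65) [ 22 119 232]
(100, 120) [ 24  92 247]
plane_b (array([485.2, 373.3]), array([165.6, 179.8]), 168.4)
cork_b (array([446.7, 107.3]), array([129.1, 181.6]), 168.8)
lid [array([475.6, 360.4]), array([62. , 89.2]), np.float64(50.6)]
tape [array([445.8, 122.6]), array([116.2, 144.9]), np.float64(27.1)]
```

Run:
```python
from h import *
c=cam("wrist");im=c["img"]
print("plane_b",rect(c,(225,125,356,288),lo=(20,70,215),hi=(28,108,255))); print("cork_b",rect(c,(38,98,155,268),lo=(20,70,215),hi=(28,108,255)))
print("lid",circ(c,(255,195,335,280),.095,(20,110,175),(25,140,255)))
# corners clicked
for k,q in dict(plane=[(257,135),(352,152),(318,283),(233,269)],cork=[(47,107),(150,125),(140,261),(48,248)]).items():
    g=cv2.cornerSubPix(cv2.cvtColor(im,cv2.COLOR_RGB2GRAY),np.float32(q),(4,4),(-1,-1),(3,30,.01)); P=ray(c,g,.009)*1000
    print(k,g.tolist(),P.mean(0),np.linalg.norm(P-np.roll(P,1,0),axis=1),np.degrees(np.arctan2(*(P[3]-P[0]+P[2]-P[1])[::-1])))
g=cv2.inRange(cv2.cvtColor(im,cv2.COLOR_RGB2HSV),(14,30,150),(28,120,255))[140:250,30:150]
cv2.imwrite("pics/t.png",np.hstack([cv2.resize(im[140:250,30:150,::-1],None,fx=3,fy=3),cv2.resize(cv2.merge([g]*3),None,fx=3,fy=3)]))
```

```text
plane_b (array([480.9, 351.9]), array([118.8, 178.1]), 168.4)
cork_b (array([446.1, 107.2]), array([127.7, 178.5]), 168.8)
lid [array([481.5, 355.6]), array([62.4, 63.6]), np.float64(137.5)]
plane [[257.0, 135.0], [348.8963317871094, 155.13607788085938], [314.7951965332031, 283.3505554199219], [236.7478790283203, 270.23773193359375]] [479.93097904 355.12289746] [181.20775302 113.39374231 178.44400351 108.45665322] -10.801573698756762
cork [[43.89091873168945, 106.5787582397461], [146.73934936523438, 126.33613586425781], [137.3279571533203, 261.7494812011719], [46.66598892211914, 245.58566284179688]] [445.08468165 111.37205458] [177.55252695 118.27382936 178.99418324 118.86544436] -11.314472988536517
```

View pics/t.png

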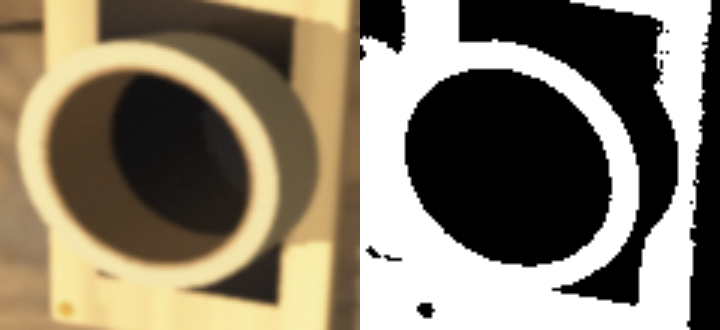

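```bash
python3 -m jog '[{"dx":-24,"dy":10,"dz":0,"ax":0,"ay":0,"az":0},{"dx":-23,"dy":9,"dz":0,"ax":0,"ay":0,"az":0},{"dx":0,"dy":0,"dz":30,"ax":0,"ay":0,"az":0},{"dx":0,"dy":0,"dz":30,"ax":0,"ay":0,"az":0},{"dx":0,"dy":0,"dz":30,"ax":0,"ay":0,"az":0},{"dx":0,"dy":0,"dz":30,"ax":0,"ay":0,"az":0},{"dx":0,"dy":0,"dz":26,"ax":0,"ay":0,"az":0},{"dx":0,"dy":0,"dz":20,"ax":0,"ay":0,"az":0},{"dx":0,"dy":0,"dz":12,"ax":0,"ay":0,"az":0},{"dx":0,"dy":0,"dz":8,"ax":0,"ay":0,"az":0},{"dx":0,"dy":0,"dz":0,"ax":0,"ay":0,"az":0},{"dx":0,"dy":0,"dz":0,"ax":0,"ay":0,"az":0}]' && python3 -m jog '[{"dx":0,"dy":0,"dz":0,"ax":0,"ay":0,"az":0},{"dx":0,"dy":0,"dz":0,"ax":0,"ay":0,"az":0},{"dx":0,"dy":0,"dz":0,"ax":0,"ay":0,"az":0},{"dx":0,"dy":0,"dz":0,"ax":0,"ay":0,"az":0},{"dx":0,"dy":0,"dz":0,"ax":0,"ay":0,"az":0},{"dx":0,"dy":0,"dz":0,"ax":0,"ay":0,"az":0},{"dx":0,"dy":0,"dz":0,"ax":0,"ay":0,"az":0},{"dx":0,"dy":0,"dz":0,"ax":0,"ay":0,"az":0}]' 0 50
```

```text
time: 2.95
tool_pos: [0.4802, 0.358, 0.2192]
tcp_rot: [0.006, 3.141, 0.001]
wrist_force: [-0.5, -0.4, -0.2]
width: 1.0
grip_force: 0.0
time: 3.62
tool_pos: [0.4809, 0.3577, 0.2209]
tcp_rot: [0.008, 3.139, 0.003]
wrist_force: [-0.4, -0.4, 6.6]
width: 0.741
grip_force: 54.2
```

```bash
python3 -m jog '[{"dx":0,"dy":0,"dz":-15,"ax":0,"ay":0,"az":0},{"dx":0,"dy":0,"dz":-30,"ax":0,"ay":0,"az":0},{"dx":0,"dy":0,"dz":-35,"ax":0,"ay":0,"az":0},{"dx":-12,"dy":-13,"dz":0,"ax":0,"ay":0,"az":0},{"dx":-24,"dy":-25,"dz":0,"ax":0,"ay":0,"az":0},{"dx":-26,"dy":-28,"dz":0,"ax":0,"ay":0,"az":0},{"dx":-26,"dy":-28,"dz":0,"ax":0,"ay":0,"az":0},{"dx":-26,"dy":-28,"dz":0,"ax":0,"ay":0,"az":0},{"dx":-26,"dy":-28,"dz":0,"ax":0,"ay":0,"az":0},{"dx":-24,"dy":-25,"dz":0,"ax":0,"ay":0,"az":0},{"dx":-12,"dy":-13,"dz":0,"ax":0,"ay":0,"az":0},{"dx":0,"dy":0,"dz":0,"ax":0,"ay":0,"az":0},{"dx":0,"dy":0,"dz":30,"ax":0,"ay":0,"az":0},{"dx":0,"dy":0,"dz":30,"ax":0,"ay":0,"az":0},{"dx":0,"dy":0,"dz":18,"ax":0,"ay":0,"az":0},{"dx":0,"dy":0,"dz":6,"ax":0,"ay":0,"az":0},{"dx":0,"dy":0,"dz":0,"ax":0,"ay":0,"az":0},{"dx":0,"dy":0,"dz":0,"ax":0,"ay":0,"az":0}]'; python3 -m jog '[{"dx":0,"dy":0,"dz":2,"ax":0,"ay":0,"az":0},{"dx":0,"dy":0,"dz":0,"ax":0,"ay":0,"az":0}]'
```

```text
time: 5.12
tool_pos: [0.6548, 0.169, 0.2149]
tcp_rot: [-0.007, -3.141, -0.001]
wrist_force: [0.6, -0.3, -1.9]
width: 0.744
grip_force: 55.4
time: 5.28
tool_pos: [0.6553, 0.1689, 0.2135]
tcp_rot: [0.007, 3.14, 0.001]
wrist_force: [-1.0, 0.3, -2.3]
width: 0.749
grip_force: 55.4
```

```bash
python3 -m jog '[{"dx":0,"dy":0,"dz":1,"ax":0,"ay":0,"az":0},{"dx":0,"dy":0,"dz":1,"ax":0,"ay":0,"az":0},{"dx":0,"dy":0,"dz":0,"ax":0,"ay":0,"az":0}]'
```

```text
time: 5.53
tool_pos: [0.6554, 0.1686, 0.2115]
tcp_rot: [0.008, 3.141, 0.001]
wrist_force: [-1.3, 0.6, 0.3]
width: 0.745
grip_force: 55.4
```

```bash
python3 -m jog '[{"dx":0,"dy":0,"dz":0,"ax":0,"ay":0,"az":0},{"dx":0,"dy":0,"dz":0,"ax":0,"ay":0,"az":0},{"dx":0,"dy":0,"dz":0,"ax":0,"ay":0,"az":0},{"dx":0,"dy":0,"dz":0,"ax":0,"ay":0,"az":0},{"dx":0,"dy":0,"dz":0,"ax":0,"ay":0,"az":0},{"dx":0,"dy":0,"dz":-15,"ax":0,"ay":0,"az":0},{"dx":0,"dy":0,"dz":-30,"ax":0,"ay":0,"az":0},{"dx":0,"dy":0,"dz":-36,"ax":0,"ay":0,"az":0},{"dx":0,"dy":0,"dz":-36,"ax":0,"ay":0,"az":0},{"dx":0,"dy":0,"dz":-36,"ax":0,"ay":0,"az":0},{"dx":0,"dy":0,"dz":-36,"ax":0,"ay":0,"az":0}]' 1; python3 -m jog '[{"dx":8,"dy":-19,"dz":0,"ax":0,"ay":0,"az":0},{"dx":13,"dy":-34,"dz":0,"ax":0,"ay":0,"az":0},{"dx":13,"dy":-34,"dz":0,"ax":0,"ay":0,"az":0},{"dx":13,"dy":-34,"dz":0,"ax":0,"ay":0,"az":0},{"dx":13,"dy":-34,"dz":0,"ax":0,"ay":0,"az":0},{"dx":13,"dy":-34,"dz":0,"ax":0,"ay":0,"az":0},{"dx":13,"dy":-34,"dz":0,"ax":0,"ay":0,"az":0},{"dx":13,"dy":-34,"dz":0,"ax":0,"ay":0,"az":0},{"dx":13,"dy":-34,"dz":0,"ax":0,"ay":0,"az":0},{"dx":0,"dy":0,"dz":0,"ax":0,"ay":0,"az":0},{"dx":0,"dy":0,"dz":0,"ax":0,"ay":0,"az":0}]'
python3 - <<'E'
from h import *
c=cam("wrist"); cv2.imwrite("pics/w2.png",c["img"][:,:,::-1]); print(-c["R"].T@c["t"])
E
```

```text
time: 6.45
tool_pos: [0.6548, 0.1683, 0.4028]
tcp_rot: [0.008, 3.141, 0.0]
wrist_force: [0.1, -0.9, -0.8]
width: 0.999
grip_force: 0.0
time: 7.37
tool_pos: [0.5409, -0.1238, 0.401]
tcp_rot: [0.014, 3.14, -0.0]
wrist_force: [0.6, 0.1, -0.0]
width: 1.001
grip_force: 0.0
[ 0.4695606  -0.12309002  0.37039783]
```

View pics/w2.png

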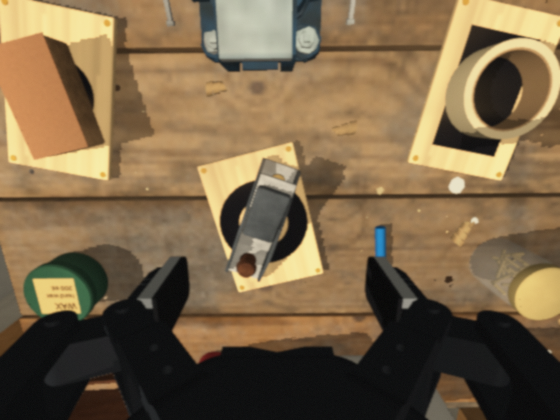

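Wrist view: block plane from (280,163) to (245,275) on the ring board (corners ≈(197,166),(293,142),(325,268),(240,291)); cork at (50,97) on the disc board; tape top right; vise top centre; jar standing at (540,290).

Run:
```python
from h import *
c=cam("wrist");im=c["img"]
np.save("w2.npy",{k:c[k] for k in("R","t","f","cx","cy","img")},allow_pickle=True)
print("tape_b",rect(c,(190,135,332,298),lo=(20,60,205),hi=(28,112,255)))
print("jar_b",rect(c,(0,0,118,185),lo=(20,60,205),hi=(28,112,255)))
a=cv2.resize(im[145:300,185:335,::-1],None,fx=3.8,fy=3.8,interpolation=cv2.INTER_CUBIC);cv2.imwrite("pics/p.png",a)
```

```text
tape_b (array([ 598.7, -140. ]), array([178.6, 118.9]), 13.6)
jar_b (array([ 441.9, -370.6]), array([118.4, 179.7]), 168.7)
```

View pics/p.png

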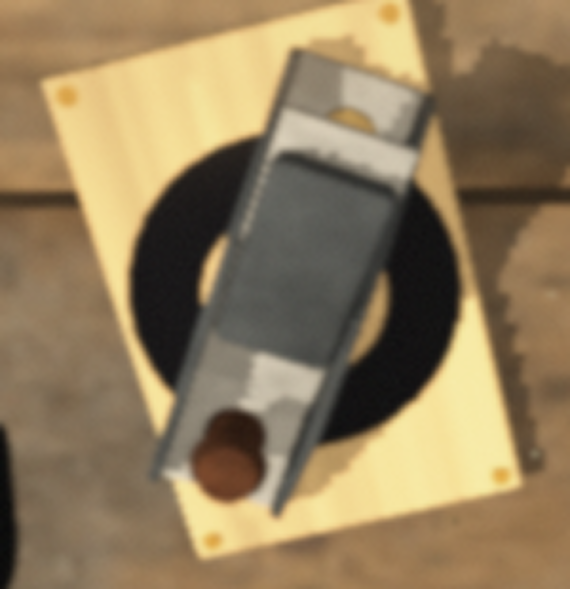

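Run:
```python
from h import *
c=np.load("w2.npy",allow_pickle=True).item()
q=np.array([(295,50),(432,95),(278,515),(155,478)])/3.8+[185,145]
for z in(.009,.013,.027,.045):
    P=ray(c,q,z)*1000; d=(P[2]+P[3]-P[0]-P[1])/2
    print(z,P.round(0).tolist(),P.mean(0),np.linalg.norm(P-np.roll(P,1,0),axis=1).round(1),np.degrees(np.arctan2(d[1],d[0])))
```

```text
0.009 [[516.0, -139.0], [530.0, -95.0], [681.0, -148.0], [666.0, -191.0]] [ 598.29298558 -143.50138266] [159.1  45.9 159.6  45.6] -19.32888940805838
0.013 [[515.0, -139.0], [530.0, -96.0], [679.0, -148.0], [664.0, -191.0]] [ 596.87310604 -143.26419893] [157.3  45.4 157.8  45.1] -19.328889408058373
0.027 [[514.0, -138.0], [527.0, -97.0], [670.0, -147.0], [656.0, -188.0]] [ 591.90352765 -142.43405588] [151.1  43.6 151.6  43.4] -19.328889408058394
0.045 [[511.0, -137.0], [524.0, -98.0], [660.0, -146.0], [646.0, -185.0]] [ 585.51406971 -141.36672909] [143.2  41.3 143.7  41.1] -19.328889408058394
```

```bash
cat >> h.py <<'E'
def to(x,y,z,psi=None):
    # mm target -> az (deg) first, then dx,dy,dz (mm) in the axes after the turn; psi = world angle of tool y
    s=bot.read_state();R=Ro.from_rotvec(s["tcp_rot"]).as_matrix();p0=np.degrees(np.arctan2(R[1,1],R[0,1]))
    if psi is None: psi=p0
    az=(p0-psi+90)%180-90; f=np.radians(p0-az); d=np.array([x,y,z])-s["tool_pos"]*1000
    print("t",s["time"],"psi",p0.round(2),"az",az.round(1),"dx dy dz",np.round([-np.sin(f)*d[0]+np.cos(f)*d[1],np.cos(f)*d[0]+np.sin(f)*d[1],-d[2]],1))
E
python3 -m jog '[{"dx":0,"dy":0,"dz":0,"ax":0,"ay":0,"az":6.3},{"dx":0,"dy":0,"dz":0,"ax":0,"ay":0,"az":6.3},{"dx":0,"dy":0,"dz":0,"ax":0,"ay":0,"az":6.2},{"dx":-29,"dy":0,"dz":0,"ax":0,"ay":0,"az":0},{"dx":-30,"dy":0,"dz":0,"ax":0,"ay":0,"az":0},{"dx":0,"dy":0,"dz":30,"ax":0,"ay":0,"az":0},{"dx":0,"dy":0,"dz":35,"ax":0,"ay":0,"az":0},{"dx":0,"dy":0,"dz":35,"ax":0,"ay":0,"az":0},{"dx":0,"dy":0,"dz":0,"ax":0,"ay":0,"az":0},{"dx":0,"dy":0,"dz":0,"ax":0,"ay":0,"az":0}]'; python3 -c "
from h import *
to(596.5,-143,188,70.7)"
```

```text
time: 8.3
tool_pos: [0.5968, -0.1396, 0.2974]
tcp_rot: [-0.517, -3.093, -0.001]
wrist_force: [-0.2, 0.8, 0.0]
width: 0.994
grip_force: 0.0
t 8.3 psi 71.03 az 0.3 dx dy dz [ -0.8  -3.3 109.4]
```

```bash
python3 -m jog '[{"dx":-1,"dy":-3,"dz":35,"ax":0,"ay":0,"az":0},{"dx":0,"dy":0,"dz":35,"ax":0,"ay":0,"az":0},{"dx":0,"dy":0,"dz":22,"ax":0,"ay":0,"az":0},{"dx":0,"dy":0,"dz":12,"ax":0,"ay":0,"az":0},{"dx":0,"dy":0,"dz":5,"ax":0,"ay":0,"az":0},{"dx":0,"dy":0,"dz":0,"ax":0,"ay":0,"az":0}]'; python3 -m jog '[{"dx":0,"dy":0,"dz":0,"ax":0,"ay":0,"az":0},{"dx":0,"dy":0,"dz":0,"ax":0,"ay":0,"az":0},{"dx":0,"dy":0,"dz":0,"ax":0,"ay":0,"az":0},{"dx":0,"dy":0,"dz":0,"ax":0,"ay":0,"az":0},{"dx":0,"dy":0,"dz":0,"ax":0,"ay":0,"az":0},{"dx":0,"dy":0,"dz":0,"ax":0,"ay":0,"az":0},{"dx":0,"dy":0,"dz":0,"ax":0,"ay":0,"az":0},{"dx":0,"dy":0,"dz":0,"ax":0,"ay":0,"az":0},{"dx":0,"dy":0,"dz":0,"ax":0,"ay":0,"az":0},{"dx":0,"dy":0,"dz":0,"ax":0,"ay":0,"az":0}]' 0 100;  python3 -m jog '[{"dx":0,"dy":0,"dz":-4,"ax":0,"ay":0,"az":0},{"dx":0,"dy":0,"dz":-8,"ax":0,"ay":0,"az":0},{"dx":0,"dy":0,"dz":-8,"ax":0,"ay":0,"az":0},{"dx":0,"dy":0,"dz":0,"ax":0,"ay":0,"az":0},{"dx":0,"dy":0,"dz":0,"ax":0,"ay":0,"az":0}]'
```

```text
time: 8.8
tool_pos: [0.5983, -0.1443, 0.1918]
tcp_rot: [0.52, 3.097, -0.0]
wrist_force: [-0.0, 0.3, 0.8]
width: 1.001
grip_force: 0.0
time: 9.63
tool_pos: [0.5987, -0.1451, 0.1934]
tcp_rot: [0.52, 3.094, -0.001]
wrist_force: [-1.1, -0.2, 6.6]
width: 0.54
grip_force: 107.2
time: 10.05
tool_pos: [0.5975, -0.1446, 0.2111]
tcp_rot: [0.521, 3.097, -0.0]
wrist_force: [-0.5, 0.8, -7.4]
width: 0.54
grip_force: 105.4
```

```bash
python3 -m jog '[{"dx":0,"dy":0,"dz":-20,"ax":0,"ay":0,"az":0},{"dx":0,"dy":0,"dz":-32,"ax":0,"ay":0,"az":0},{"dx":0,"dy":0,"dz":-32,"ax":0,"ay":0,"az":0},{"dx":0,"dy":0,"dz":-32,"ax":0,"ay":0,"az":0},{"dx":0,"dy":0,"dz":-20,"ax":0,"ay":0,"az":-2},{"dx":0,"dy":0,"dz":0,"ax":0,"ay":0,"az":-4},{"dx":0,"dy":0,"dz":0,"ax":0,"ay":0,"az":-2},{"dx":0,"dy":0,"dz":0,"ax":0,"ay":0,"az":0}]';python3 -c "
from h import *
to(483.4,351.4,300,78.4)"
```

```text
time: 10.72
tool_pos: [0.5971, -0.1444, 0.3467]
tcp_rot: [-0.302, -3.127, -0.0]
wrist_force: [-0.7, 0.2, -9.0]
width: 0.544
grip_force: 105.6
t 10.7167 psi 78.97 az 0.6 dx dy dz [211.1 462.8  46.7]
```

```bash
python3 -m jog '[{"dx":7,"dy":15,"dz":0,"ax":0,"ay":0,"az":0.6},{"dx":12,"dy":26,"dz":0,"ax":0,"ay":0,"az":0},{"dx":13,"dy":29,"dz":0,"ax":0,"ay":0,"az":0},{"dx":13,"dy":29,"dz":0,"ax":0,"ay":0,"az":0},{"dx":13,"dy":29,"dz":0,"ax":0,"ay":0,"az":0},{"dx":13,"dy":29,"dz":0,"ax":0,"ay":0,"az":0},{"dx":13,"dy":29,"dz":0,"ax":0,"ay":0,"az":0},{"dx":13,"dy":29,"dz":0,"ax":0,"ay":0,"az":0},{"dx":13,"dy":29,"dz":0,"ax":0,"ay":0,"az":0},{"dx":13,"dy":29,"dz":0,"ax":0,"ay":0,"az":0},{"dx":13,"dy":29,"dz":0,"ax":0,"ay":0,"az":0},{"dx":13,"dy":29,"dz":0,"ax":0,"ay":0,"az":0},{"dx":13,"dy":29,"dz":0,"ax":0,"ay":0,"az":0},{"dx":14,"dy":30,"dz":0,"ax":0,"ay":0,"az":0},{"dx":14,"dy":30,"dz":0,"ax":0,"ay":0,"az":0},{"dx":12,"dy":26,"dz":0,"ax":0,"ay":0,"az":0},{"dx":7,"dy":15,"dz":0,"ax":0,"ay":0,"az":0},{"dx":0,"dy":0,"dz":0,"ax":0,"ay":0,"az":0},{"dx":0,"dy":0,"dz":0,"ax":0,"ay":0,"az":0}]';python3 -c "
from h import *
to(483.4,351.4,200,78.4)"
```

```text
time: 12.3
tool_pos: [0.485, 0.35, 0.3453]
tcp_rot: [-0.317, -3.124, 0.003]
wrist_force: [-0.2, -1.2, -8.0]
width: 0.538
grip_force: 105.7
t 12.3 psi 78.4 az 0.0 dx dy dz [  1.9   1.1 145.3]
```

```bash
python3 -m jog '[{"dx":2,"dy":1,"dz":15,"ax":0,"ay":0,"az":0},{"dx":0,"dy":0,"dz":30,"ax":0,"ay":0,"az":0},{"dx":0,"dy":0,"dz":35,"ax":0,"ay":0,"az":0},{"dx":0,"dy":0,"dz":32,"ax":0,"ay":0,"az":0},{"dx":0,"dy":0,"dz":22,"ax":0,"ay":0,"az":0},{"dx":0,"dy":0,"dz":11,"ax":0,"ay":0,"az":0},{"dx":0,"dy":0,"dz":0,"ax":0,"ay":0,"az":0},{"dx":0,"dy":0,"dz":0,"ax":0,"ay":0,"az":0}]';python3 -c "
from h import *
to(483.4,351.4,192,78.4)"; python3 -m jog '[{"dx":0,"dy":0,"dz":3,"ax":0,"ay":0,"az":0},{"dx":0,"dy":0,"dz":2,"ax":0,"ay":0,"az":0},{"dx":0,"dy":0,"dz":0,"ax":0,"ay":0,"az":0}]'
```

```text
time: 12.97
tool_pos: [0.4845, 0.35, 0.2015]
tcp_rot: [-0.321, -3.124, 0.001]
wrist_force: [0.8, -1.1, -6.6]
width: 0.543
grip_force: 105.5
t 12.9667 psi 78.26 az -0.1 dx dy dz [1.3 1.2 9.5]
time: 13.22
tool_pos: [0.485, 0.351, 0.1983]
tcp_rot: [0.32, 3.123, 0.003]
wrist_force: [-1.0, -0.6, -8.0]
width: 0.536
grip_force: 105.6
```

```bash
python3 -m jog '[{"dx":1,"dy":1,"dz":2,"ax":0,"ay":0,"az":0},{"dx":0,"dy":0,"dz":1,"ax":0,"ay":0,"az":0},{"dx":0,"dy":0,"dz":1,"ax":0,"ay":0,"az":0},{"dx":0,"dy":0,"dz":0,"ax":0,"ay":0,"az":0}]'; python3 -m jog '[{"dx":0,"dy":0,"dz":1,"ax":0,"ay":0,"az":0},{"dx":0,"dy":0,"dz":0,"ax":0,"ay":0,"az":0},{"dx":0,"dy":0,"dz":0,"ax":0,"ay":0,"az":0}]'
```

```text
time: 13.55
tool_pos: [0.4835, 0.3521, 0.1934]
tcp_rot: [0.319, 3.125, 0.001]
wrist_force: [-1.3, 0.2, -2.8]
width: 0.538
grip_force: 106.1
time: 13.8
tool_pos: [0.4835, 0.3521, 0.1934]
tcp_rot: [0.319, 3.125, 0.001]
wrist_force: [-4.3, -1.4, 4.9]
width: 0.541
grip_force: 107.4
```

```bash
python3 -m jog '[{"dx":0,"dy":0,"dz":0,"ax":0,"ay":0,"az":0},{"dx":0,"dy":0,"dz":0,"ax":0,"ay":0,"az":0},{"dx":0,"dy":0,"dz":0,"ax":0,"ay":0,"az":0},{"dx":0,"dy":0,"dz":0,"ax":0,"ay":0,"az":0},{"dx":0,"dy":0,"dz":0,"ax":0,"ay":0,"az":0},{"dx":0,"dy":0,"dz":-10,"ax":0,"ay":0,"az":0},{"dx":0,"dy":0,"dz":-20,"ax":0,"ay":0,"az":0},{"dx":0,"dy":0,"dz":-36,"ax":0,"ay":0,"az":0},{"dx":0,"dy":0,"dz":-36,"ax":0,"ay":0,"az":0},{"dx":0,"dy":0,"dz":-36,"ax":0,"ay":0,"az":0},{"dx":0,"dy":0,"dz":-36,"ax":0,"ay":0,"az":0},{"dx":0,"dy":0,"dz":-36,"ax":0,"ay":0,"az":0},{"dx":0,"dy":0,"dz":0,"ax":0,"ay":0,"az":-5.8},{"dx":0,"dy":0,"dz":0,"ax":0,"ay":0,"az":-5.8},{"dx":15,"dy":-32,"dz":0,"ax":0,"ay":0,"az":0},{"dx":16,"dy":-33,"dz":0,"ax":0,"ay":0,"az":0},{"dx":16,"dy":-33,"dz":0,"ax":0,"ay":0,"az":0},{"dx":16,"dy":-33,"dz":0,"ax":0,"ay":0,"az":0},{"dx":0,"dy":0,"dz":0,"ax":0,"ay":0,"az":0},{"dx":0,"dy":0,"dz":0,"ax":0,"ay":0,"az":0}]' 1
python3 - <<'E'
from h import *
c=cam("wrist");im=c["img"]; np.save("w3.npy",{k:c[k] for k in("R","t","f","cx","cy","img")},allow_pickle=True)
cv2.imwrite("pics/w3.png",im[:,:,::-1]); to(0,0,0)
for k,p in dict(pb=(480.9,351.9,9),cb=(445,111,9)).items(): print(k,proj(c,np.array(p)/1000))
E
```

```text
time: 15.47
tool_pos: [0.4194, 0.2195, 0.4024]
tcp_rot: [0.006, 3.14, 0.001]
wrist_force: [0.5, 0.4, -0.0]
width: 1.001
grip_force: 0.0
t 15.5167 psi 89.84 az 0.0 dx dy dz [ 419.5 -221.6  402.7]
pb [[379.03301016 225.61661479]]
cb [[189.65312361 199.43419844]]
```

View pics/w3.png

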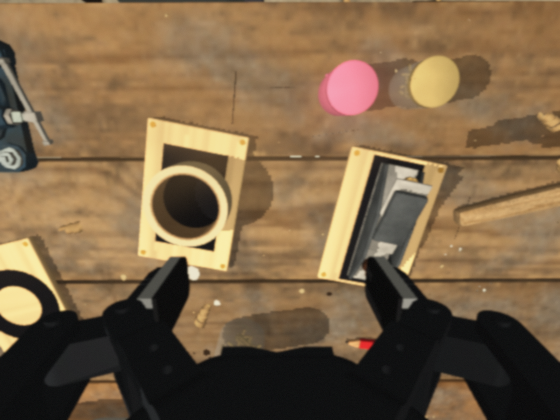

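Wrist view: plane on the plane board at (392,222), tape on the cork board at (190,205), ring board lower left free. I measure the plane's fit and the tape.

Run:
```python
from h import *
c=np.load("w3.npy",allow_pickle=True).item();im=c["img"]
print("plane_b",rect(c,(310,138,452,292),lo=(20,60,205),hi=(28,112,255)))
print("cork_b",rect(c,(130,112,252,276),lo=(20,60,205),hi=(28,112,255)))
# tape hole: dark region inside the top rim
cv2.imwrite("pics/p3.png",np.hstack([cv2.resize(im[140:295,310:455,::-1],None,fx=3.4,fy=3.4,interpolation=cv2.INTER_CUBIC)[:520],cv2.resize(im[150:260,140:240,::-1],None,fx=3,fy=520/110,interpolation=cv2.INTER_CUBIC)]))
```

```text
plane_b (array([480.3, 351.6]), array([120.4, 177.5]), 168.9)
cork_b (array([447., 112.]), array([118.6, 178.4]), 168.7)
```

View pics/p3.png

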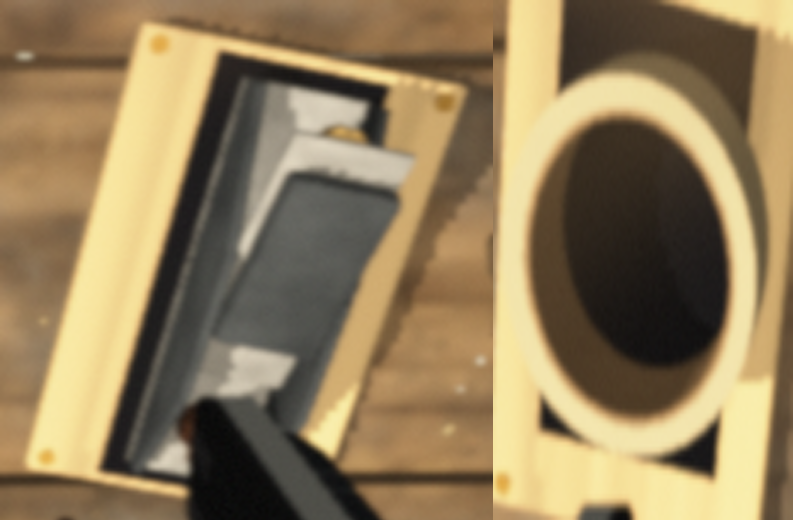

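Run:
```python
from h import *
c=np.load("w3.npy",allow_pickle=True).item();im=c["img"]
q=np.array([(243,80),(135,462),(365,100)])/3.4+[310,140]; P=ray(c,q,.009)*1000-[480.6,351.8]
u=np.array([np.cos(np.radians(168.5)),np.sin(np.radians(168.5))]);n=np.array([-u[1],u[0]])
print("along",P@u,"across",P@n)
V=im.max(2); m=(V<160).astype(np.uint8); n_,lab=cv2.connectedComponents(m,connectivity=4); b=(lab==lab[205,190]).astype(np.uint8)
k=max(cv2.findContours(b,0,cv2.CHAIN_APPROX_NONE)[0],key=cv2.contourArea); print(cv2.boundingRect(k))
print("hole",cv2.fitEllipse((ray(c,k[:,0],.045)*1000).astype(np.float32)))
```

```text
along [ 77.26262693 -77.72256364  78.93454702] across [ 20.18486247  17.84800753 -24.88675544]
(152, 174, 67, 65)
hole ((444.30181884765625, 115.8997573852539), (74.56829071044922, 75.0992431640625), 45.383419036865234)
```

```bash
python3 -m jog '[{"dx":-12,"dy":-30,"dz":0,"ax":0,"ay":0,"az":0},{"dx":-13,"dy":-31,"dz":0,"ax":0,"ay":0,"az":0},{"dx":0,"dy":0,"dz":35,"ax":0,"ay":0,"az":0},{"dx":0,"dy":0,"dz":35,"ax":0,"ay":0,"az":0},{"dx":0,"dy":0,"dz":35,"ax":0,"ay":0,"az":0},{"dx":0,"dy":0,"dz":0,"ax":0,"ay":0,"az":0},{"dx":0,"dy":0,"dz":0,"ax":0,"ay":0,"az":0}]' 0.6 40;python3 -c "
from h import *
to(444.3,158.9,186,90)"
```

```text
time: 16.1
tool_pos: [0.4448, 0.1603, 0.2953]
tcp_rot: [-0.001, -3.137, 0.002]
wrist_force: [-0.2, 0.2, 1.5]
width: 0.597
grip_force: 0.0
t 16.1 psi 89.96 az -0.0 dx dy dz [  0.5  -1.4 109.3]
```

```bash
python3 -m jog '[{"dx":0,"dy":-1,"dz":35,"ax":0,"ay":0,"az":0},{"dx":0,"dy":0,"dz":35,"ax":0,"ay":0,"az":0},{"dx":0,"dy":0,"dz":22,"ax":0,"ay":0,"az":0},{"dx":0,"dy":0,"dz":12,"ax":0,"ay":0,"az":0},{"dx":0,"dy":0,"dz":5,"ax":0,"ay":0,"az":0},{"dx":0,"dy":0,"dz":0,"ax":0,"ay":0,"az":0}]'; python3 -m jog '[{"dx":0,"dy":0,"dz":0,"ax":0,"ay":0,"az":0},{"dx":0,"dy":0,"dz":0,"ax":0,"ay":0,"az":0},{"dx":0,"dy":0,"dz":0,"ax":0,"ay":0,"az":0},{"dx":0,"dy":0,"dz":0,"ax":0,"ay":0,"az":0},{"dx":0,"dy":0,"dz":0,"ax":0,"ay":0,"az":0},{"dx":0,"dy":0,"dz":0,"ax":0,"ay":0,"az":0},{"dx":0,"dy":0,"dz":0,"ax":0,"ay":0,"az":0},{"dx":0,"dy":0,"dz":0,"ax":0,"ay":0,"az":0},{"dx":0,"dy":0,"dz":0,"ax":0,"ay":0,"az":0},{"dx":0,"dy":0,"dz":0,"ax":0,"ay":0,"az":0}]' 0 50;  python3 -m jog '[{"dx":0,"dy":0,"dz":-4,"ax":0,"ay":0,"az":0},{"dx":0,"dy":0,"dz":-10,"ax":0,"ay":0,"az":0},{"dx":0,"dy":0,"dz":-26,"ax":0,"ay":0,"az":0},{"dx":0,"dy":0,"dz":-35,"ax":0,"ay":0,"az":0},{"dx":0,"dy":0,"dz":-35,"ax":0,"ay":0,"az":0},{"dx":0,"dy":0,"dz":-20,"ax":0,"ay":0,"az":0},{"dx":0,"dy":0,"dz":0,"ax":0,"ay":0,"az":0},{"dx":0,"dy":0,"dz":0,"ax":0,"ay":0,"az":0}]';python3 -c "
from h import *
to(598.7,-97,200)"
```

```text
time: 16.6
tool_pos: [0.4465, 0.1597, 0.1888]
tcp_rot: [0.001, 3.14, 0.001]
wrist_force: [0.3, -0.4, -0.1]
width: 0.597
grip_force: 0.0
time: 17.43
tool_pos: [0.4464, 0.1592, 0.1897]
tcp_rot: [0.002, 3.138, 0.002]
wrist_force: [-0.3, 0.6, 6.6]
width: 0.147
grip_force: 48.2
time: 18.1
tool_pos: [0.4455, 0.1589, 0.3197]
tcp_rot: [0.002, 3.138, 0.002]
wrist_force: [-0.7, -0.4, -2.1]
width: 0.148
grip_force: 48.0
t 18.1 psi 89.92 az 0.0 dx dy dz [-153.6 -255.7  119.7]
```

```bash
python3 -m jog '[{"dx":-15,"dy":0,"dz":0,"ax":0,"ay":0,"az":0},{"dx":-30,"dy":-5,"dz":0,"ax":0,"ay":0,"az":0},{"dx":-30,"dy":-10,"dz":0,"ax":0,"ay":0,"az":0},{"dx":-30,"dy":-15,"dz":0,"ax":0,"ay":0,"az":0},{"dx":-30,"dy":-20,"dz":0,"ax":0,"ay":0,"az":0},{"dx":-20,"dy":-30,"dz":0,"ax":0,"ay":0,"az":0},{"dx":0,"dy":-35,"dz":0,"ax":0,"ay":0,"az":0},{"dx":0,"dy":-35,"dz":0,"ax":0,"ay":0,"az":0},{"dx":0,"dy":-35,"dz":0,"ax":0,"ay":0,"az":0},{"dx":0,"dy":-35,"dz":0,"ax":0,"ay":0,"az":0},{"dx":0,"dy":-24,"dz":0,"ax":0,"ay":0,"az":0},{"dx":0,"dy":-12,"dz":0,"ax":0,"ay":0,"az":0},{"dx":0,"dy":0,"dz":0,"ax":0,"ay":0,"az":0},{"dx":0,"dy":0,"dz":35,"ax":0,"ay":0,"az":0},{"dx":0,"dy":0,"dz":35,"ax":0,"ay":0,"az":0},{"dx":0,"dy":0,"dz":30,"ax":0,"ay":0,"az":0},{"dx":0,"dy":0,"dz":15,"ax":0,"ay":0,"az":0},{"dx":0,"dy":0,"dz":5,"ax":0,"ay":0,"az":0},{"dx":0,"dy":0,"dz":0,"ax":0,"ay":0,"az":0},{"dx":0,"dy":0,"dz":0,"ax":0,"ay":0,"az":0}]';python3 -c "
from h import *
to(600.4,-97,189.5)"
```

```text
time: 19.77
tool_pos: [0.6, -0.0966, 0.1978]
tcp_rot: [-0.001, -3.141, -0.0]
wrist_force: [0.2, 0.9, -0.9]
width: 0.145
grip_force: 48.2
t 19.7667 psi 89.97 az 0.0 dx dy dz [-0.4 -0.4  8.3]
```

```bash
python3 -m jog '[{"dx":0,"dy":0,"dz":4,"ax":0,"ay":0,"az":0},{"dx":0,"dy":0,"dz":2,"ax":0,"ay":0,"az":0},{"dx":0,"dy":0,"dz":1,"ax":0,"ay":0,"az":0},{"dx":0,"dy":0,"dz":0,"ax":0,"ay":0,"az":0},{"dx":0,"dy":0,"dz":0,"ax":0,"ay":0,"az":0}]'; python3 -m jog '[{"dx":0,"dy":0,"dz":1,"ax":0,"ay":0,"az":0},{"dx":0,"dy":0,"dz":0,"ax":0,"ay":0,"az":0},{"dx":0,"dy":0,"dz":0,"ax":0,"ay":0,"az":0}]'
```

```text
time: 20.18
tool_pos: [0.5999, -0.0975, 0.1913]
tcp_rot: [0.002, 3.141, -0.0]
wrist_force: [0.3, 0.4, -1.3]
width: 0.15
grip_force: 48.1
time: 20.43
tool_pos: [0.5998, -0.0975, 0.1898]
tcp_rot: [0.002, 3.141, -0.0]
wrist_force: [-0.5, -0.2, -1.2]
width: 0.15
grip_force: 48.2
```

```bash
python3 -m jog '[{"dx":0,"dy":0,"dz":1,"ax":0,"ay":0,"az":0},{"dx":0,"dy":0,"dz":0.5,"ax":0,"ay":0,"az":0},{"dx":0,"dy":0,"dz":0,"ax":0,"ay":0,"az":0}]';python3 -m jog '[{"dx":0,"dy":0,"dz":0,"ax":0,"ay":0,"az":0},{"dx":0,"dy":0,"dz":0,"ax":0,"ay":0,"az":0},{"dx":0,"dy":0,"dz":0,"ax":0,"ay":0,"az":0},{"dx":0,"dy":0,"dz":0,"ax":0,"ay":0,"az":0},{"dx":0,"dy":0,"dz":-10,"ax":0,"ay":0,"az":0},{"dx":0,"dy":0,"dz":-20,"ax":0,"ay":0,"az":0},{"dx":0,"dy":0,"dz":-36,"ax":0,"ay":0,"az":0},{"dx":0,"dy":0,"dz":-36,"ax":0,"ay":0,"az":0},{"dx":0,"dy":0,"dz":-36,"ax":0,"ay":0,"az":0},{"dx":0,"dy":0,"dz":-36,"ax":0,"ay":0,"az":0},{"dx":0,"dy":0,"dz":-36,"ax":0,"ay":0,"az":0}]' 0.5; python3 -m jog '[{"dx":23,"dy":-26,"dz":0,"ax":0,"ay":0,"az":0},{"dx":23,"dy":-26,"dz":0,"ax":0,"ay":0,"az":0},{"dx":23,"dy":-26,"dz":0,"ax":0,"ay":0,"az":0},{"dx":23,"dy":-26,"dz":0,"ax":0,"ay":0,"az":0},{"dx":23,"dy":-26,"dz":0,"ax":0,"ay":0,"az":0},{"dx":23,"dy":-26,"dz":0,"ax":0,"ay":0,"az":0},{"dx":23,"dy":-26,"dz":0,"ax":0,"ay":0,"az":0},{"dx":23,"dy":-26,"dz":0,"ax":0,"ay":0,"az":0},{"dx":16,"dy":-26,"dz":0,"ax":0,"ay":0,"az":0},{"dx":0,"dy":0,"dz":0,"ax":0,"ay":0,"az":0},{"dx":0,"dy":0,"dz":0,"ax":0,"ay":0,"az":0}]' 1
python3 - <<'E'
from h import *
c=cam("wrist");im=c["img"]; np.save("w4.npy",{k:c[k] for k in("R","t","f","cx","cy","img")},allow_pickle=True)
cv2.imwrite("pics/w4.png",im[:,:,::-1]); to(0,0,0)
E
```

```text
time: 20.68
tool_pos: [0.5999, -0.0975, 0.1897]
tcp_rot: [-0.002, -3.142, 0.0]
wrist_force: [-3.0, 1.0, 8.8]
width: 0.148
grip_force: 49.4
time: 21.6
tool_pos: [0.5993, -0.0973, 0.4007]
tcp_rot: [0.002, 3.141, -0.0]
wrist_force: [-0.2, 0.4, 0.3]
width: 0.5
grip_force: 0.0
time: 22.52
tool_pos: [0.3984, -0.3322, 0.3989]
tcp_rot: [0.008, 3.141, -0.001]
wrist_force: [-0.4, -0.1, 0.4]
width: 1.0
grip_force: 0.0
t 22.5667 psi 89.81 az 0.0 dx dy dz [400.2 330.1 398.7]
```

View pics/w4.png

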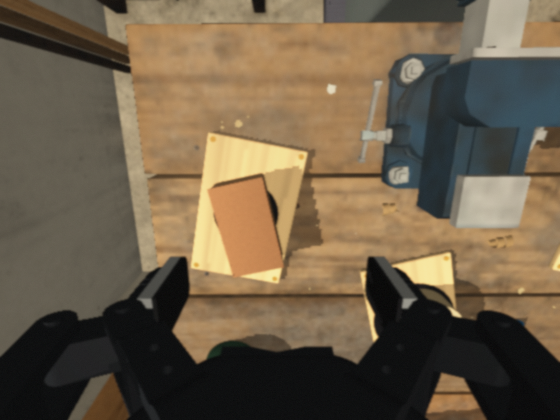

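Wrist view: cork on the disc board, centred near (245,227), long side tilted; vise upper right; ring board with tape lower right partly hidden.

Run:
```python
from h import *
c=np.load("w4.npy",allow_pickle=True).item();im=c["img"];hs=cv2.cvtColor(im,cv2.COLOR_RGB2HSV)
print([hs[v,u].tolist() for u,v in [(235,200),(250,240),(262,265),(220,200),(150,200),(272,240)]])
m=cv2.inRange(hs,(5,100,120),(15,220,255)); b=np.zeros_like(m); b[165:285,200:292]=m[165:285,200:292]; b=cv2.morphologyEx(b,cv2.MORPH_OPEN,np.ones((3,3)))
k=max(cv2.findContours(b,0,cv2.CHAIN_APPROX_NONE)[0],key=cv2.contourArea); P=(ray(c,k[:,0],.047)*1000).astype(np.float32)
r=cv2.minAreaRect(P);bx=cv2.boxPoints(r);L=max([bx[1]-bx[0],bx[2]-bx[1]],key=np.linalg.norm);print("cork",r,np.degrees(np.arctan2(L[1],L[0]))%180)
print("jar_b",rect(c,(185,125,312,290),lo=(20,60,205),hi=(28,112,255)))
```

```text
[[14, 145, 201], [13, 145, 200], [13, 146, 196], [14, 145, 209], [16, 112, 152], [13, 146, 191]]
cork ((448.3045654296875, -366.5763854980469), (113.87944030761719, 63.707984924316406), 12.683365821838379) 12.6833725
jar_b (array([ 442.8, -370.5]), array([118.7, 178.4]), 168.6)
```

```bash
python3 -m jog '[{"dx":0,"dy":0,"dz":0,"ax":0,"ay":0,"az":-6.5},{"dx":0,"dy":0,"dz":0,"ax":0,"ay":0,"az":-6.4},{"dx":-20,"dy":-20,"dz":0,"ax":0,"ay":0,"az":0},{"dx":-21,"dy":-24,"dz":20,"ax":0,"ay":0,"az":0},{"dx":0,"dy":0,"dz":35,"ax":0,"ay":0,"az":0},{"dx":0,"dy":0,"dz":35,"ax":0,"ay":0,"az":0},{"dx":0,"dy":0,"dz":0,"ax":0,"ay":0,"az":0},{"dx":0,"dy":0,"dz":0,"ax":0,"ay":0,"az":0}]';python3 -c "
from h import *
to(448.3,-366.6,186,102.7)"
```

```text
time: 23.23
tool_pos: [0.4491, -0.363, 0.3059]
tcp_rot: [0.353, -3.118, -0.008]
wrist_force: [-0.0, -0.2, -0.4]
width: 0.999
grip_force: 0.0
t 23.2333 psi 102.92 az 0.2 dx dy dz [  1.5  -3.3 119.9]
```

```bash
python3 -m jog '[{"dx":1,"dy":-3,"dz":35,"ax":0,"ay":0,"az":0},{"dx":0,"dy":0,"dz":35,"ax":0,"ay":0,"az":0},{"dx":0,"dy":0,"dz":29,"ax":0,"ay":0,"az":0},{"dx":0,"dy":0,"dz":14,"ax":0,"ay":0,"az":0},{"dx":0,"dy":0,"dz":6,"ax":0,"ay":0,"az":0},{"dx":0,"dy":0,"dz":0,"ax":0,"ay":0,"az":0}]'; python3 -m jog '[{"dx":0,"dy":0,"dz":0,"ax":0,"ay":0,"az":0},{"dx":0,"dy":0,"dz":0,"ax":0,"ay":0,"az":0},{"dx":0,"dy":0,"dz":0,"ax":0,"ay":0,"az":0},{"dx":0,"dy":0,"dz":0,"ax":0,"ay":0,"az":0},{"dx":0,"dy":0,"dz":0,"ax":0,"ay":0,"az":0},{"dx":0,"dy":0,"dz":0,"ax":0,"ay":0,"az":0},{"dx":0,"dy":0,"dz":0,"ax":0,"ay":0,"az":0},{"dx":0,"dy":0,"dz":0,"ax":0,"ay":0,"az":0}]' 0 40;  python3 -m jog '[{"dx":0,"dy":0,"dz":-4,"ax":0,"ay":0,"az":0},{"dx":0,"dy":0,"dz":-10,"ax":0,"ay":0,"az":0},{"dx":0,"dy":0,"dz":-26,"ax":0,"ay":0,"az":0},{"dx":0,"dy":0,"dz":-35,"ax":0,"ay":0,"az":0},{"dx":0,"dy":0,"dz":-35,"ax":0,"ay":0,"az":0},{"dx":0,"dy":0,"dz":-35,"ax":0,"ay":0,"az":0},{"dx":0,"dy":0,"dz":-35,"ax":0,"ay":0,"az":0},{"dx":0,"dy":0,"dz":-20,"ax":0,"ay":0,"az":0},{"dx":0,"dy":0,"dz":0,"ax":0,"ay":0,"az":0},{"dx":0,"dy":0,"dz":0,"ax":0,"ay":0,"az":0}]'
```

```text
time: 23.73
tool_pos: [0.4496, -0.368, 0.1901]
tcp_rot: [-0.352, 3.121, -0.001]
wrist_force: [0.7, -0.3, 0.2]
width: 1.003
grip_force: 0.0
time: 24.4
tool_pos: [0.4502, -0.3692, 0.1923]
tcp_rot: [-0.35, 3.118, -0.006]
wrist_force: [-0.3, 0.6, 6.7]
width: 0.727
grip_force: 45.4
time: 25.23
tool_pos: [0.449, -0.3683, 0.3919]
tcp_rot: [-0.35, 3.119, -0.005]
wrist_force: [0.3, 0.4, -2.0]
width: 0.727
grip_force: 44.6
```

```bash
python3 -m jog '[{"dx":0,"dy":0,"dz":0,"ax":0,"ay":0,"az":3},{"dx":0,"dy":0,"dz":0,"ax":0,"ay":0,"az":6},{"dx":0,"dy":0,"dz":0,"ax":0,"ay":0,"az":6},{"dx":0,"dy":0,"dz":0,"ax":0,"ay":0,"az":6},{"dx":0,"dy":0,"dz":0,"ax":0,"ay":0,"az":3},{"dx":-15,"dy":17,"dz":0,"ax":0,"ay":0,"az":0},{"dx":-22,"dy":26,"dz":0,"ax":0,"ay":0,"az":0},{"dx":-22,"dy":26,"dz":0,"ax":0,"ay":0,"az":0},{"dx":-22,"dy":26,"dz":0,"ax":0,"ay":0,"az":0},{"dx":-22,"dy":26,"dz":0,"ax":0,"ay":0,"az":0},{"dx":-22,"dy":26,"dz":0,"ax":0,"ay":0,"az":0}]' && python3 -m jog '[{"dx":6,"dy":31,"dz":0,"ax":0,"ay":0,"az":0},{"dx":6,"dy":31,"dz":0,"ax":0,"ay":0,"az":0},{"dx":6,"dy":31,"dz":0,"ax":0,"ay":0,"az":0},{"dx":6,"dy":31,"dz":0,"ax":0,"ay":0,"az":0},{"dx":6,"dy":31,"dz":0,"ax":0,"ay":0,"az":0},{"dx":6,"dy":31,"dz":0,"ax":0,"ay":0,"az":0},{"dx":6,"dy":31,"dz":0,"ax":0,"ay":0,"az":0},{"dx":6,"dy":31,"dz":0,"ax":0,"ay":0,"az":0},{"dx":26,"dy":16,"dz":0,"ax":0,"ay":0,"az":0},{"dx":32,"dy":14,"dz":0,"ax":0,"ay":0,"az":0},{"dx":32,"dy":14,"dz":0,"ax":0,"ay":0,"az":0},{"dx":32,"dy":14,"dz":0,"ax":0,"ay":0,"az":0},{"dx":26,"dy":12,"dz":0,"ax":0,"ay":0,"az":0},{"dx":18,"dy":8,"dz":0,"ax":0,"ay":0,"az":0},{"dx":0,"dy":0,"dz":0,"ax":0,"ay":0,"az":0},{"dx":0,"dy":0,"dz":0,"ax":0,"ay":0,"az":0}]';python3 -c "
from h import *
to(447.2,111.5,200,78.7)"
```

```text
time: 26.15
tool_pos: [0.6002, -0.2466, 0.3864]
tcp_rot: [-0.306, -3.122, -0.002]
wrist_force: [0.8, -0.5, -1.2]
width: 0.726
grip_force: 44.5
time: 27.48
tool_pos: [0.4519, 0.1135, 0.3874]
tcp_rot: [-0.303, -3.124, 0.002]
wrist_force: [-0.4, 0.2, -0.3]
width: 0.724
grip_force: 44.5
t 27.4833 psi 78.93 az 0.2 dx dy dz [  4.2  -2.9 187.4]
```

```bash
python3 -m jog '[{"dx":4,"dy":-3,"dz":17,"ax":0,"ay":0,"az":0.2},{"dx":0,"dy":0,"dz":35,"ax":0,"ay":0,"az":0},{"dx":0,"dy":0,"dz":35,"ax":0,"ay":0,"az":0},{"dx":0,"dy":0,"dz":35,"ax":0,"ay":0,"az":0},{"dx":0,"dy":0,"dz":32,"ax":0,"ay":0,"az":0},{"dx":0,"dy":0,"dz":22,"ax":0,"ay":0,"az":0},{"dx":0,"dy":0,"dz":10,"ax":0,"ay":0,"az":0},{"dx":0,"dy":0,"dz":0,"ax":0,"ay":0,"az":0},{"dx":0,"dy":0,"dz":0,"ax":0,"ay":0,"az":0}]';python3 -c "
from h import *
to(447.2,111.5,192,78.7)"; python3 -m jog '[{"dx":0,"dy":0,"dz":4,"ax":0,"ay":0,"az":0},{"dx":0,"dy":0,"dz":2,"ax":0,"ay":0,"az":0},{"dx":0,"dy":0,"dz":0,"ax":0,"ay":0,"az":0}]'
```

```text
time: 28.23
tool_pos: [0.4492, 0.1106, 0.2029]
tcp_rot: [-0.313, -3.125, 0.001]
wrist_force: [0.0, 0.0, -0.4]
width: 0.725
grip_force: 44.5
t 28.2333 psi 78.58 az -0.1 dx dy dz [ 2.2  0.4 10.9]
time: 28.48
tool_pos: [0.4495, 0.1111, 0.1982]
tcp_rot: [0.311, 3.124, 0.001]
wrist_force: [0.4, -0.5, -1.3]
width: 0.727
grip_force: 44.5
```

```bash
python3 -m jog '[{"dx":2,"dy":0,"dz":3,"ax":0,"ay":0,"az":0},{"dx":0,"dy":0,"dz":1,"ax":0,"ay":0,"az":0},{"dx":0,"dy":0,"dz":0,"ax":0,"ay":0,"az":0},{"dx":0,"dy":0,"dz":0,"ax":0,"ay":0,"az":0}]'; python3 -m jog '[{"dx":0,"dy":0,"dz":2,"ax":0,"ay":0,"az":0},{"dx":0,"dy":0,"dz":0,"ax":0,"ay":0,"az":0},{"dx":0,"dy":0,"dz":0,"ax":0,"ay":0,"az":0}]'
```

```text
time: 28.82
tool_pos: [0.4467, 0.1115, 0.1933]
tcp_rot: [0.311, 3.126, 0.0]
wrist_force: [-0.9, -0.6, -0.5]
width: 0.725
grip_force: 44.6
time: 29.07
tool_pos: [0.4471, 0.1116, 0.1923]
tcp_rot: [0.311, 3.126, 0.0]
wrist_force: [-4.4, -0.2, 9.7]
width: 0.724
grip_force: 45.9
```

```bash
python3 -m jog '[{"dx":0,"dy":0,"dz":0,"ax":0,"ay":0,"az":0},{"dx":0,"dy":0,"dz":0,"ax":0,"ay":0,"az":0},{"dx":0,"dy":0,"dz":0,"ax":0,"ay":0,"az":0},{"dx":0,"dy":0,"dz":0,"ax":0,"ay":0,"az":0},{"dx":0,"dy":0,"dz":-10,"ax":0,"ay":0,"az":0},{"dx":0,"dy":0,"dz":-20,"ax":0,"ay":0,"az":0},{"dx":0,"dy":0,"dz":-36,"ax":0,"ay":0,"az":0},{"dx":0,"dy":0,"dz":-36,"ax":0,"ay":0,"az":0},{"dx":0,"dy":0,"dz":-36,"ax":0,"ay":0,"az":0},{"dx":0,"dy":0,"dz":-36,"ax":0,"ay":0,"az":0},{"dx":0,"dy":0,"dz":-36,"ax":0,"ay":0,"az":0},{"dx":0,"dy":0,"dz":0,"ax":0,"ay":0,"az":-5.7},{"dx":0,"dy":0,"dz":0,"ax":0,"ay":0,"az":-5.7},{"dx":-30,"dy":0,"dz":0,"ax":0,"ay":0,"az":0},{"dx":-30,"dy":0,"dz":0,"ax":0,"ay":0,"az":0},{"dx":-30,"dy":0,"dz":0,"ax":0,"ay":0,"az":0},{"dx":-33,"dy":0,"dz":0,"ax":0,"ay":0,"az":0},{"dx":0,"dy":0,"dz":0,"ax":0,"ay":0,"az":0},{"dx":0,"dy":0,"dz":0,"ax":0,"ay":0,"az":0}]' 1
python3 - <<'E'
from h import *
c=cam("wrist");im=c["img"]; np.save("w5.npy",{k:c[k] for k in("R","t","f","cx","cy","img")},allow_pickle=True)
cv2.imwrite("pics/w5.png",im[:,:,::-1]); to(0,0,0)
E
```

```text
time: 30.65
tool_pos: [0.5708, 0.1113, 0.4009]
tcp_rot: [-0.0, -3.14, 0.0]
wrist_force: [-0.3, 0.0, 0.4]
width: 0.997
grip_force: 0.0
t 30.7 psi 90.0 az 0.0 dx dy dz [ 569.8 -111.4  401. ]
```

View pics/w5.png

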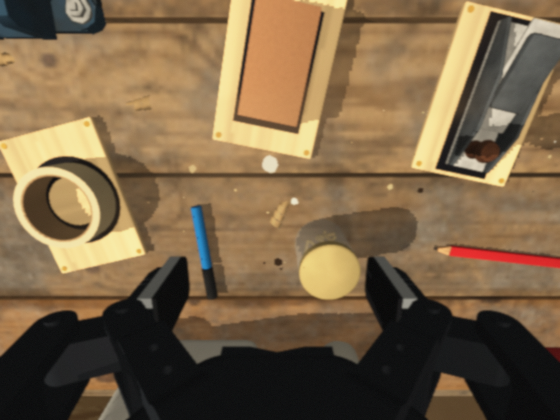

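Wrist view: cork at (280,60) centred in its silhouette, plane at (510,95), tape at (65,205) on the ring board, jar lid at (330,270), pencil untouched at (500,256).

Run:
```python
from h import *
c=np.load("w5.npy",allow_pickle=True).item();im=c["img"]
print("lid",circ(c,(290,232,368,305),.086,(20,110,175),(25,140,255)))
V=im.max(2); 
for seed in[(35,200)]:
  for th in(140,160):
    m=(V<th).astype(np.uint8); _,lab=cv2.connectedComponents(m,connectivity=4); b=(lab==lab[seed[1],seed[0]]).astype(np.uint8); k=max(cv2.findContours(b,0,cv2.CHAIN_APPROX_NONE)[0],key=cv2.contourArea); print(cv2.boundingRect(k))
# tape: outer rim top via bright hull bits: click rim extremes
q=np.array([(14,200),(118,205)]);print(ray(c,q,.045)*1000)
hs=cv2.cvtColor(im,cv2.COLOR_RGB2HSV);print([hs[v,u].tolist() for u,v in[(18,200),(66,170),(100,215),(60,242),(130,230),(75,200)]])
m=cv2.inRange(hs,(5,100,120),(15,220,255)); b=np.zeros_like(m); b[0:135,225:335]=m[0:135,225:335]; b=cv2.morphologyEx(b,cv2.MORPH_OPEN,np.ones((3,3)))
k=max(cv2.findContours(b,0,cv2.CHAIN_APPROX_NONE)[0],key=cv2.contourArea); r=cv2.minAreaRect((ray(c,k[:,0],.047)*1000).astype(np.float32));print("cork",r)
```

```text
lid [array([655.1, 166.6]), array([62. , 63.3]), np.float64(146.5)]
(23, 176, 66, 64)
(23, 176, 66, 64)
[[ 586.45634933 -183.73225598]
 [ 592.36656534  -67.73454524]]
[[24, 72, 244], [20, 96, 175], [19, 99, 159], [22, 85, 237], [25, 80, 248], [18, 118, 188]]
cork ((446.225830078125, 111.90509796142578), (64.2606430053711, 112.23133087158203), 78.71342468261719)
```

```bash
python3 - <<'E'
from h import *
c=np.load("w5.npy",allow_pickle=True).item();im=c["img"]
m=(im.max(2)<150).astype(np.uint8); _,lab=cv2.connectedComponents(m,connectivity=4); b=(lab==lab[200,35]).astype(np.uint8)
k=cv2.convexHull(max(cv2.findContours(b,0,cv2.CHAIN_APPROX_NONE)[0],key=cv2.contourArea))
print("tape",cv2.fitEllipse((ray(c,k[:,0],.045)*1000).astype(np.float32)))
print("tape_b",rect(c,(0,112,150,276),lo=(20,60,205),hi=(28,112,255)))
to(655.2,167,211,90)
E
python3 -m jog '[{"dx":-28,"dy":18,"dz":0,"ax":0,"ay":0,"az":0},{"dx":-28,"dy":19,"dz":0,"ax":0,"ay":0,"az":0},{"dx":-28,"dy":18,"dz":20,"ax":0,"ay":0,"az":0},{"dx":0,"dy":0,"dz":30,"ax":0,"ay":0,"az":0},{"dx":0,"dy":0,"dz":30,"ax":0,"ay":0,"az":0},{"dx":0,"dy":0,"dz":0,"ax":0,"ay":0,"az":0},{"dx":0,"dy":0,"dz":0,"ax":0,"ay":0,"az":0}]' 1;python3 -c "
from h import *
to(655.2,167,211,90)"
```

```text
tape ((596.7152709960938, -138.04660034179688), (74.72358703613281, 75.32343292236328), 94.35143280029297)
tape_b (array([ 601.1, -149.9]), array([179. , 138.4]), 13.9)
t 30.7 psi 90.0 az 0.0 dx dy dz [-85.4  55.6 190. ]
time: 31.28
tool_pos: [0.6517, 0.1664, 0.3193]
tcp_rot: [0.001, -3.136, 0.002]
wrist_force: [-0.2, 0.8, -0.0]
width: 0.999
grip_force: 0.0
t 31.2833 psi 90.04 az 0.0 dx dy dz [ -3.5   0.6 108.3]
```

```bash
python3 -m jog '[{"dx":-3,"dy":0,"dz":30,"ax":0,"ay":0,"az":0},{"dx":0,"dy":0,"dz":32,"ax":0,"ay":0,"az":0},{"dx":0,"dy":0,"dz":26,"ax":0,"ay":0,"az":0},{"dx":0,"dy":0,"dz":14,"ax":0,"ay":0,"az":0},{"dx":0,"dy":0,"dz":5,"ax":0,"ay":0,"az":0},{"dx":0,"dy":0,"dz":0,"ax":0,"ay":0,"az":0},{"dx":0,"dy":0,"dz":0,"ax":0,"ay":0,"az":0}]' && python3 -m jog '[{"dx":0,"dy":0,"dz":0,"ax":0,"ay":0,"az":0},{"dx":0,"dy":0,"dz":0,"ax":0,"ay":0,"az":0},{"dx":0,"dy":0,"dz":0,"ax":0,"ay":0,"az":0},{"dx":0,"dy":0,"dz":0,"ax":0,"ay":0,"az":0},{"dx":0,"dy":0,"dz":0,"ax":0,"ay":0,"az":0},{"dx":0,"dy":0,"dz":0,"ax":0,"ay":0,"az":0},{"dx":0,"dy":0,"dz":0,"ax":0,"ay":0,"az":0},{"dx":0,"dy":0,"dz":0,"ax":0,"ay":0,"az":0}]' 0 50; python3 -m jog '[{"dx":0,"dy":0,"dz":-10,"ax":0,"ay":0,"az":0},{"dx":0,"dy":0,"dz":-25,"ax":0,"ay":0,"az":0},{"dx":0,"dy":0,"dz":-35,"ax":0,"ay":0,"az":0},{"dx":0,"dy":0,"dz":-35,"ax":0,"ay":0,"az":0},{"dx":0,"dy":0,"dz":-35,"ax":0,"ay":0,"az":0},{"dx":0,"dy":0,"dz":-35,"ax":0,"ay":0,"az":0},{"dx":0,"dy":0,"dz":-15,"ax":0,"ay":0,"az":0},{"dx":0,"dy":0,"dz":0,"ax":0,"ay":0,"az":0}]'; python3 -c "
from h import *
to(442.5,-370.5,230,90)"
```

```text
time: 31.87
tool_pos: [0.6577, 0.1667, 0.2167]
tcp_rot: [-0.0, 3.138, 0.001]
wrist_force: [0.1, 0.5, 1.1]
width: 1.0
grip_force: 0.0
time: 32.53
tool_pos: [0.6582, 0.167, 0.2172]
tcp_rot: [-0.0, 3.137, 0.002]
wrist_force: [-0.2, 0.1, 6.0]
width: 0.75
grip_force: 55.3
time: 33.2
tool_pos: [0.6579, 0.1667, 0.4112]
tcp_rot: [-0.0, 3.131, 0.003]
wrist_force: [1.1, 0.6, -1.3]
width: 0.748
grip_force: 56.0
t 33.2 psi 90.02 az 0.0 dx dy dz [ 215.4 -537.2  181.2]
```

```bash
python3 -m jog '[{"dx":2,"dy":-15,"dz":0,"ax":0,"ay":0,"az":0},{"dx":4,"dy":-30,"dz":0,"ax":0,"ay":0,"az":0},{"dx":4,"dy":-33,"dz":0,"ax":0,"ay":0,"az":0},{"dx":4,"dy":-33,"dz":0,"ax":0,"ay":0,"az":0},{"dx":4,"dy":-33,"dz":0,"ax":0,"ay":0,"az":0},{"dx":4,"dy":-33,"dz":0,"ax":0,"ay":0,"az":0},{"dx":4,"dy":-33,"dz":0,"ax":0,"ay":0,"az":0},{"dx":4,"dy":-33,"dz":0,"ax":0,"ay":0,"az":0},{"dx":4,"dy":-33,"dz":0,"ax":0,"ay":0,"az":0},{"dx":4,"dy":-33,"dz":0,"ax":0,"ay":0,"az":0},{"dx":4,"dy":-33,"dz":0,"ax":0,"ay":0,"az":0},{"dx":4,"dy":-33,"dz":0,"ax":0,"ay":0,"az":0},{"dx":4,"dy":-33,"dz":0,"ax":0,"ay":0,"az":0},{"dx":8,"dy":-33,"dz":0,"ax":0,"ay":0,"az":0}]' && python3 -m jog '[{"dx":22,"dy":-24,"dz":0,"ax":0,"ay":0,"az":0},{"dx":27,"dy":-20,"dz":0,"ax":0,"ay":0,"az":0},{"dx":27,"dy":-20,"dz":0,"ax":0,"ay":0,"az":0},{"dx":27,"dy":-20,"dz":0,"ax":0,"ay":0,"az":0},{"dx":27,"dy":-12,"dz":0,"ax":0,"ay":0,"az":0},{"dx":15,"dy":-8,"dz":0,"ax":0,"ay":0,"az":0},{"dx":8,"dy":-4,"dz":0,"ax":0,"ay":0,"az":0},{"dx":0,"dy":0,"dz":0,"ax":0,"ay":0,"az":0},{"dx":0,"dy":0,"dz":0,"ax":0,"ay":0,"az":0}]';python3 -c "
from h import *
to(445,-370.5,240,90)"
```

```text
time: 34.37
tool_pos: [0.5974, -0.2762, 0.4005]
tcp_rot: [0.0, -3.137, -0.004]
wrist_force: [0.4, 0.1, -2.3]
width: 0.747
grip_force: 56.0
time: 35.12
tool_pos: [0.4455, -0.3824, 0.4026]
tcp_rot: [-0.001, -3.14, -0.003]
wrist_force: [0.6, -0.1, -2.8]
width: 0.744
grip_force: 56.1
t 35.1167 psi 89.96 az -0.0 dx dy dz [  0.5  11.9 162.6]
```

```bash
python3 -m jog '[{"dx":1,"dy":6,"dz":10,"ax":0,"ay":0,"az":0},{"dx":0,"dy":6,"dz":25,"ax":0,"ay":0,"az":0},{"dx":0,"dy":0,"dz":35,"ax":0,"ay":0,"az":0},{"dx":0,"dy":0,"dz":35,"ax":0,"ay":0,"az":0},{"dx":0,"dy":0,"dz":33,"ax":0,"ay":0,"az":0},{"dx":0,"dy":0,"dz":18,"ax":0,"ay":0,"az":0},{"dx":0,"dy":0,"dz":9,"ax":0,"ay":0,"az":0},{"dx":0,"dy":0,"dz":0,"ax":0,"ay":0,"az":0},{"dx":0,"dy":0,"dz":0,"ax":0,"ay":0,"az":0}]';python3 -c "
from h import *
to(445,-370.5,226,90)"
```

```text
time: 35.87
tool_pos: [0.4458, -0.37, 0.2391]
tcp_rot: [0.003, -3.141, -0.0]
wrist_force: [0.3, -0.9, -2.2]
width: 0.746
grip_force: 56.1
t 35.8667 psi 90.09 az 0.1 dx dy dz [ 0.8 -0.5 13.1]
```

```bash
python3 -m jog '[{"dx":1,"dy":0,"dz":5,"ax":0,"ay":0,"az":0},{"dx":0,"dy":0,"dz":4,"ax":0,"ay":0,"az":0},{"dx":0,"dy":0,"dz":2,"ax":0,"ay":0,"az":0},{"dx":0,"dy":0,"dz":0,"ax":0,"ay":0,"az":0},{"dx":0,"dy":0,"dz":0,"ax":0,"ay":0,"az":0}]'; python3 -m jog '[{"dx":0,"dy":0,"dz":1.5,"ax":0,"ay":0,"az":0},{"dx":0,"dy":0,"dz":0,"ax":0,"ay":0,"az":0},{"dx":0,"dy":0,"dz":0,"ax":0,"ay":0,"az":0}]'
```

```text
time: 36.28
tool_pos: [0.444, -0.3707, 0.2287]
tcp_rot: [-0.0, 3.141, -0.001]
wrist_force: [-0.4, -0.3, -2.3]
width: 0.749
grip_force: 56.1
time: 36.53
tool_pos: [0.4439, -0.3706, 0.2268]
tcp_rot: [-0.0, 3.142, -0.0]
wrist_force: [0.1, -0.2, -2.2]
width: 0.748
grip_force: 56.1
```

```bash
python3 -m jog '[{"dx":0,"dy":0,"dz":1,"ax":0,"ay":0,"az":0},{"dx":0,"dy":0,"dz":0,"ax":0,"ay":0,"az":0},{"dx":0,"dy":0,"dz":0,"ax":0,"ay":0,"az":0}]'
```

```text
time: 36.78
tool_pos: [0.444, -0.3707, 0.2262]
tcp_rot: [-0.001, 3.141, -0.001]
wrist_force: [-0.9, 0.6, 2.1]
width: 0.75
grip_force: 56.4
```

```bash
python3 -m jog '[{"dx":0,"dy":0,"dz":0,"ax":0,"ay":0,"az":0},{"dx":0,"dy":0,"dz":0,"ax":0,"ay":0,"az":0},{"dx":0,"dy":0,"dz":0,"ax":0,"ay":0,"az":0},{"dx":0,"dy":0,"dz":0,"ax":0,"ay":0,"az":0},{"dx":0,"dy":0,"dz":-10,"ax":0,"ay":0,"az":0},{"dx":0,"dy":0,"dz":-20,"ax":0,"ay":0,"az":0},{"dx":0,"dy":0,"dz":-36,"ax":0,"ay":0,"az":0},{"dx":0,"dy":0,"dz":-36,"ax":0,"ay":0,"az":0},{"dx":0,"dy":0,"dz":-36,"ax":0,"ay":0,"az":0},{"dx":0,"dy":0,"dz":-36,"ax":0,"ay":0,"az":0},{"dx":20,"dy":0,"dz":0,"ax":0,"ay":0,"az":0},{"dx":20,"dy":0,"dz":0,"ax":0,"ay":0,"az":0},{"dx":0,"dy":0,"dz":0,"ax":0,"ay":0,"az":0},{"dx":0,"dy":0,"dz":0,"ax":0,"ay":0,"az":0}]' 1
python3 - <<'E'
from h import *
c=cam("wrist"); p=proj(c,[.4425,-.3705,.095])[0].astype(int);print(p)
print("lid",circ(c,(p[0]-50,p[1]-50,p[0]+50,p[1]+50),.095,(20,110,175),(25,140,255)))
s=cam("side")["img"]
cv2.imwrite("pics/end.png",np.hstack([cv2.resize(c["img"],(400,300)),cv2.resize(s[60:360,150:390],(400,500))[:300] if 0 else cv2.resize(s,(400,300))])[:,:,::-1])
E
```

```text
time: 37.95
tool_pos: [0.4033, -0.3705, 0.4007]
tcp_rot: [0.001, 3.14, -0.001]
wrist_force: [0.6, 0.4, -1.5]
width: 0.998
grip_force: 0.0
[276 235]
lid [array([ 441.3, -370.9]), array([62.3, 64.1]), np.float64(139.5)]
```

View pics/end.png

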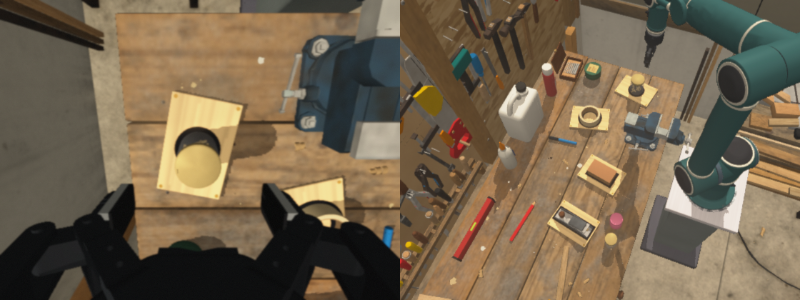

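The last picture shows all four things on their own boards: the jar at left-pane (198,165), and in the right pane the tape at (590,117), the cork at (600,173) and the plane at (573,220). The jar measures within about 1.5 mm of its board's centre, and the pencil lies where it was.

```bash
python3 -c "
from workcell import bot
print(bot.finish_job())"
```

```text
the job is handed in; nothing more can be done
None
```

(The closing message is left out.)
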